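Put the label-tape rolls away in the roll-top store

TASK

Put the label-tape rolls away for the night: roll the tambour of the bench store fully open, slide every tape roll that is there straight up off its spindle and lay it flat and centred on the sloped cradle of its own colour, then roll the tambour fully shut over them. Leave the spindle stand standing and do not push about or knock over the bottles and the cup near by.

Things in the scene. Friction and masses are not known exactly. Their poses are not given: they have to be found in the camera images.
- roll_top: Fixed roll-top bench store, white, 344 mm deep (x), 402 wide (y; 384 between the cheeks), 222 high. Origin: centre of its underside; x into the store, y left, z up. Front sill 10 mm thick, 66 high, 155 mm before (-x) the origin; inside, a grey deck slopes up to the back at 20 degrees to a 185 mm high back board 18 mm before the origin. Tambour open: the front half is open to front and top
- tambour (a joint): Segmented aluminium-slat door that rolls in a circular groove (radius 155 mm) about point tambour_axis, over the top and into a pocket in the back. 0 = fully shut, bottom rail down on the sill; 1.45 rad = fully open (stop), rail on top. It stays where it is left: friction 0.6 N m plus its weight, so the knob needs about 3 to 6 N
- tambour_axis (a point): The axis of the tambour: on the store's middle, 50 mm above its underside; the axis runs along the store's y
- pull_knob (a point): Middle of the black pull knob's head (23 mm in diameter, 24 long, on a 13 mm neck), at the middle of the tambour's bottom rail. It points radially outward, 189.5 mm from the axis, 29 mm off the rail's face: with the tambour at q it stands at the angle 0.175 + q above the store's front (-x) direction
- spindle_stand: Loose, heavy (1.5 kg) dark steel stand, base 86 x 262 x 12 mm, with four upright spindles (18 mm in diameter, rounded tops 64 mm above the bench) in a row along its y at +96, +32, -32, -96 mm. Each has a white seat disc (33 mm in diameter, 5 thick) on the base, on which a roll lies. Origin: centre of the underside; z up
- roll_red: Red roll of labelling tape, wound on a cardboard core: 42 mm outer diameter, 27 mm bore, 25 mm wide, about 45 g. Origin: its centre; z along its bore (either face may be up). At the start it lies flat on one of the spindles, so that its centre is 29.5 mm above the bench; absent in some starts
- seat_red (a point): Centre of the seating face of the red cradle: a fixed narrow pad, 34 mm wide (y), 50 long, 14 mm proud of the store's sloped deck, one of four side by side, 76 mm apart. z: normal of the face, leaning 20 degrees towards the robot; x: up the slope, into the store; y: left. A lip 24.5 mm down the slope is 6 mm high. A roll lying on it has its centre 12.5 mm along z
- roll_yellow: Yellow roll of labelling tape, wound on a cardboard core: 42 mm outer diameter, 27 mm bore, 25 mm wide, about 45 g. Origin: its centre; z along its bore (either face may be up). At the start it lies flat on one of the spindles, so that its centre is 29.5 mm above the bench; absent in some starts
- seat_yellow (a point): Centre of the seating face of the yellow cradle: a fixed narrow pad, 34 mm wide (y), 50 long, 14 mm proud of the store's sloped deck, one of four side by side, 76 mm apart. z: normal of the face, leaning 20 degrees towards the robot; x: up the slope, into the store; y: left. A lip 24.5 mm down the slope is 6 mm high. A roll lying on it has its centre 12.5 mm along z
- roll_green: Green roll of labelling tape, wound on a cardboard core: 42 mm outer diameter, 27 mm bore, 25 mm wide, about 45 g. Origin: its centre; z along its bore (either face may be up). At the start it lies flat on one of the spindles, so that its centre is 29.5 mm above the bench; absent in some starts
- seat_green (a point): Centre of the seating face of the green cradle: a fixed narrow pad, 34 mm wide (y), 50 long, 14 mm proud of the store's sloped deck, one of four side by side, 76 mm apart. z: normal of the face, leaning 20 degrees towards the robot; x: up the slope, into the store; y: left. A lip 24.5 mm down the slope is 6 mm high. A roll lying on it has its centre 12.5 mm along z
- roll_blue: Blue roll of labelling tape, wound on a cardboard core: 42 mm outer diameter, 27 mm bore, 25 mm wide, about 45 g. Origin: its centre; z along its bore (either face may be up). At the start it lies flat on one of the spindles, so that its centre is 29.5 mm above the bench; absent in some starts
- seat_blue (a point): Centre of the seating face of the blue cradle: a fixed narrow pad, 34 mm wide (y), 50 long, 14 mm proud of the store's sloped deck, one of four side by side, 76 mm apart. z: normal of the face, leaning 20 degrees towards the robot; x: up the slope, into the store; y: left. A lip 24.5 mm down the slope is 6 mm high. A roll lying on it has its centre 12.5 mm along z
- amber_bottle: Loose bystander: amber glass reagent bottle with black cap, 38 mm in diameter, 77 mm high. Origin: centre of its underside
- sample_cup: Loose bystander: white specimen cup with blue screw lid, 65 mm in diameter, 65 mm high. Origin: centre of its underside
- spray_bottle: Loose bystander: clear alcohol bottle with white cap, 52 mm in diameter, 153 mm high. Origin: centre of its underside

How it is judged:
By the outcome, as a careful person would: the job done as asked, in the order asked, and still so for the second after the job is handed in, with the robot touching nothing.
Of roll_red, roll_yellow, roll_green, roll_blue only 3 to 4 are there at a start; the rules pass over those that are not, and their reading is None.
At some moment in a run one of spindle_stand may be knocked a few centimetres aside while the robot is not near it.
Once in a run the grip may slacken for a moment while it holds something.
It also fails if it takes over 210 s, if anything falls off the work surface, if the arm or the gripper's body presses on something with over 40 N, if the wrist force passes 120 N, or if a joint passes its speed limit or range.

ROBOT

A 6-joint arm with a two-finger parallel gripper is mounted at the origin on a cart in front of the work surface, level with it; the furniture and walls round the work are solid. World frame = base frame: x ahead of the robot, y to its left, z up, the work surface at z = 0. Lengths are in m, angles in degrees, forces in N, time in s.
With the tool pointing down it reaches from about 0.25 to 0.725 m from the base axis. Payload 9.7 kg.
Tool frame: the origin (TCP) lies midway between the tips of the shut fingers; the grasp point (between the pads) lies 19 mm behind it; z points along the fingers, y is the line along which they close (so a half turn about z gives the same grasp; the last joint's range is limited). The gripper opens to 85 mm and grips with 20 to 120 N. Pads are 22 mm wide; open, the fingers measure 114 mm over their backs; the gripper's body (76 mm by 85 mm) begins 54 mm behind the grasp point. The pads swing forward as they close: fully open they stand 13 mm farther back than shut.
Start: joints at [-68.468, 4.979, 10.078, 95.1, 0, 90], TCP at [0.202, -0.512, 0.231] pointing down, gripper open.
Joint ranges: [-179.16, 179.16], [-48.56, 103.87], [-65.8, 70.77], [-126.05, 130.52], [-82.76, 87.17], [-180, 180]. Speed limits (degrees/s): [127.2, 127.2, 147.25, 180, 180, 180].

INTERFACE

Orientations are given as [roll, pitch, yaw] about the fixed x, y, z axes, in that order (R = Rz(yaw) Ry(pitch) Rx(roll)).
In Python, from workcell import bot gives the robot as it stands.
- The arm moves only by the shell command python3 -m crank 'ROWS' [FORCE]. ROWS is JSON, a list of rows, each an object with "gripper": the finger opening in mm, from 0 to 85.4; "travel": the shift along the tool's x, y, z in mm, a list of three; "twist": the turn, a rotation vector about the tool's x, y, z in rad, a list of three. In form: [{"gripper": gripper, "travel": [tx, ty, tz], "twist": [rx, ry, rz]}, ...]. A call has 1 to 12 rows; each row shifts and turns the commanded pose from where the row before left it, along the tool's axes as they then stand; what a row does not reach is not made up. A row lasts 1/8 s, in which the tool goes at most 62.5 mm and 10.7 degrees, less where a joint would pass 70% of its speed; a pose out of reach is approached as far as the arm can. A call is refused whole if a number of a shift passes 62.5 or a number of a turn 0.188, either way. A call with a gripper value outside its range is refused whole. The fingers move at their own pace and stop on an object; FORCE is the grip in N (left out, the last holds). Time passes only in rows, so rows that do not move let the fingers close. It gives the time, the measured TCP pose, the force, the opening and the grip force at its end, in the units of the state.
- bot.get_obs(): the state, without advancing time (a new reading comes with each control period).
- bot.camera(name): name is "scene" or "side" or "wrist"; returns the picture (480x640x3 uint8, red, green, blue); there is no depth.
- bot.calibration(name): a dict with "vfov" (degrees; the focal length in pixels is half the picture's height over the tangent of half this angle, whatever the lens; pixels are square), "cx", "cy" (the principal point, pixels), "camera_from_world" (4x4, takes a point from world to camera coordinates). Camera axes: x right, y down, z forward; pixel columns grow to the right and rows downward; lengths in m; the calibration is good to about 2 mm. A picture is of the moment at which its call begins: read the wrist's pose just before it. calibration takes no time and is no camera call; for the wrist camera it gives the pose at the moment of the call.
- bot.job_done(): hands the job in; it is judged then, once.
The state is a dict: "time": time; "q": joint angles; "qd": joint speeds; "joint_efforts": joint torques, N m; "ee_pos": TCP position; "tcp_rot": TCP orientation; "wrist_force": force on the tool from outside, world axes, zero at the start; "torque": the same for the moment, N m; "opening": finger opening in m; "grasp_force": force on a finger pad.
Only numpy, scipy, OpenCV 4.12 (cv2) and the standard library are available. Lean on these libraries where they do the work, as an engineer would, in place of code of your own. Each camera call takes 0.05 s, during which the arm holds its last target. There are 200 camera calls.

## Working session

There is one attempt and no reset: what is moved stays moved. The work goes in short steps, Python scripts to look and compute and a shell command to move; the robot and the scene stay as the last step left them, time stands still between calls to the robot, and variables do not carry over. Pictures are saved under pics/ and viewed, at most 14 in all, crops included, and the job is handed in when it is done.

```bash
ls; mkdir -p pics
cat > h.py <<'E'
import numpy as np, cv2
from workcell import bot
def cal(n):
    c=bot.calibration(n); f=240/np.tan(np.radians(c['vfov'])/2); return c,f
def snap(n,fn=None):
    c,f=cal(n); im=bot.camera(n)
    if fn: cv2.imwrite('pics/'+fn+'.png',im[:,:,::-1])
    return im,c,f
def ray(c,f,u,v):
    T=np.array(c['camera_from_world']);R=T[:3,:3];o=-R.T@T[:3,3]
    return o,R.T@np.array([(u-c['cx'])/f,(v-c['cy'])/f,1.])
def onz(c,f,u,v,z):
    o,d=ray(c,f,u,v); return o+d*(z-o[2])/d[2]
def proj(c,f,p):
    T=np.array(c['camera_from_world']);q=T[:3,:3]@np.array(p)+T[:3,3]
    return np.array([c['cx']+f*q[0]/q[2],c['cy']+f*q[1]/q[2]])
E
python3 - <<'E'
from h import *
for n in('scene','side','wrist'):
    im,c,f=snap(n,n+'0'); print(n,{k:(np.round(v,4).tolist()) for k,v in c.items() if k not in('name','lens')},f)
print(bot.get_obs())
E
```

```text
pics
scene {'vfov': 42.4566, 'cx': 328.0188, 'cy': 249.4909, 'camera_from_world': [[-0.7992, -0.6009, 0.0146, 0.4334], [-0.3856, 0.494, -0.7793, 0.2129], [0.4611, -0.6284, -0.6265, 1.6191], [0.0, 0.0, 0.0, 1.0]]} 617.8524048347147
side {'vfov': 47.9791, 'cx': 325.6787, 'cy': 251.8235, 'camera_from_world': [[-0.5065, -0.8622, 0.0114, 0.293], [-0.4528, 0.2547, -0.8544, 0.2739], [0.7338, -0.438, -0.5194, 0.9659], [0.0, 0.0, 0.0, 1.0]]} 539.313901575512
wrist {'vfov': 63.3885, 'cx': 324.638, 'cy': 237.1808, 'camera_from_world': [[0.3667, -0.9303, -0.0013, -0.5485], [-0.8968, -0.3539, 0.2656, -0.0339], [-0.2476, -0.0963, -0.9641, 0.3778], [0.0, 0.0, 0.0, 1.0]]} 388.68069449384234
{'time': 0.15, 'q': array([-6.84677388e+01,  5.00418306e+00,  1.00448524e+01,  9.51000206e+01,
        6.20671496e-04,  9.00027050e+01]), 'qd': array([ 0.10162803, -0.08419272,  0.14375068, -0.01655201, -0.05304399,
       -0.01548818]), 'joint_efforts': array([-5.06496013e-03, -5.20764077e+01,  4.65043688e+01,  1.39187789e-02,
       -1.66716968e-04, -3.88014757e-05]), 'ee_pos': array([ 0.20180122, -0.51144911,  0.23074257]), 'tcp_rot': array([-1.79940649e+02, -6.17869141e-04,  2.15295556e+01]), 'wrist_force': array([ 0.31425126, -0.60491678, -0.57433267]), 'torque': array([-0.02813098,  0.01470925, -0.03906123]), 'grasp_force': 0.0, 'opening': 0.08542325161747379}
```

View pics/scene0.png

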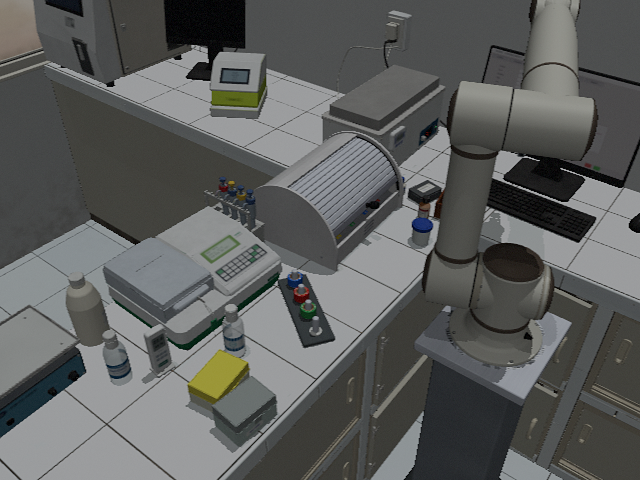

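View pics/side0.png

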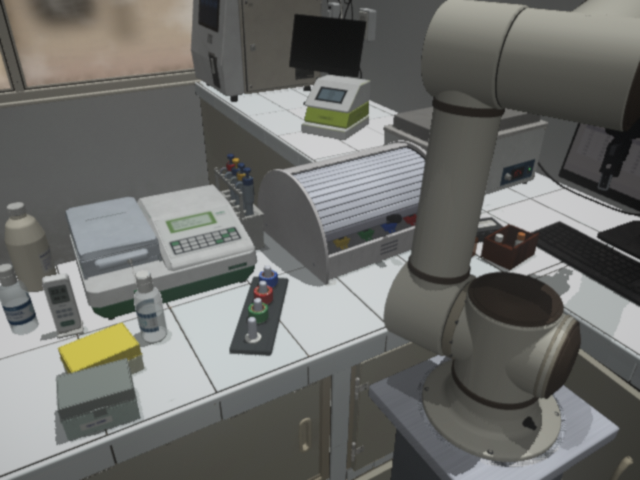

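Scene and side views show the store ahead, with a knob near (372,205) in the scene view. The stand sits left of the robot with blue, red and green rolls and one empty spindle at (316,325). There is no yellow roll. In the side view the cradles run yellow, green, blue, red from the left.

Run:
```python
from h import *
a=cv2.imread('pics/scene0.png');b=cv2.imread('pics/side0.png')
A=cv2.resize(a[125:355,245:445],None,fx=2.6,fy=2.6,interpolation=cv2.INTER_CUBIC)
cv2.imwrite('pics/cA.png',np.clip(A.astype(float)*1.5,0,255).astype(np.uint8))
B=cv2.resize(b[140:360,220:440],None,fx=2.7,fy=2.7,interpolation=cv2.INTER_CUBIC)
cv2.imwrite('pics/cB.png',np.clip(B.astype(float)*1.5,0,255).astype(np.uint8))
print(A.shape,B.shape)
for n in('scene','side'):
    im=a if n=='scene' else b;c,f=cal(n);hsv=cv2.cvtColor(im,cv2.COLOR_BGR2HSV)
    for col,(lo,hi) in dict(red=((0,150,60),(8,255,255)),green=((45,100,40),(85,255,255)),blue=((105,140,50),(130,255,255)),yellow=((20,130,60),(35,255,255))).items():
        m=cv2.inRange(hsv,lo,hi); k,_,st,ce=cv2.connectedComponentsWithStats(m)
        for i in range(1,k):
            if st[i,4]>14: print(n,col,st[i].tolist(),ce[i].round(1),'z.03:',onz(c,f,*ce[i],.03).round(3))
```

```text
(598, 520, 3) (594, 594, 3)
scene red [295, 288, 14, 15, 70] [302.3 296.6] z.03: [0.457 0.23  0.03 ]
scene green [228, 236, 11, 9, 15] [233.5 239.6] z.03: [0.776 0.162 0.03 ]
scene green [201, 253, 14, 10, 19] [207.5 258.4] z.03: [0.774 0.273 0.03 ]
scene green [300, 305, 17, 14, 123] [307.2 312.9] z.03: [0.407 0.271 0.03 ]
scene green [208, 318, 12, 13, 34] [212.7 323.6] z.03: [0.575 0.449 0.03 ]
scene blue [412, 218, 21, 15, 223] [422.1 224.4] z.03: [ 0.367 -0.256  0.03 ]
scene blue [287, 274, 16, 14, 105] [294.2 281.4] z.03: [0.513 0.196 0.03 ]
scene yellow [211, 91, 48, 16, 537] [234.6  98.3] z.03: [ 1.448 -0.547  0.03 ]
scene yellow [228, 181, 7, 5, 27] [230.8 182.9] z.03: [ 1.001 -0.06   0.03 ]
scene yellow [237, 194, 9, 7, 42] [241.1 196.6] z.03: [ 0.917 -0.021  0.03 ]
scene yellow [188, 350, 61, 54, 1870] [218.  376.6] z.03: [0.441 0.565 0.03 ]
side yellow [233, 158, 6, 5, 26] [235.5 160. ] z.03: [ 1.237 -0.024  0.03 ]
side yellow [238, 174, 6, 5, 19] [240.3 175.7] z.03: [1.103 0.015 0.03 ]
side yellow [59, 324, 79, 48, 2110] [ 98.  348.1] z.03: [0.463 0.576 0.03 ]
```

View pics/cA.png

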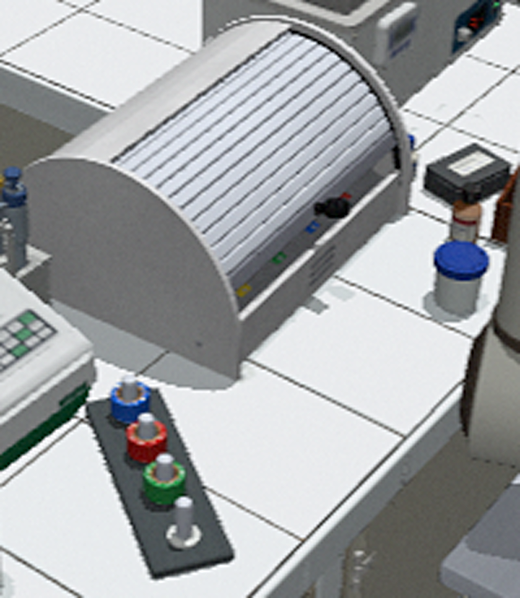

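View pics/cB.png

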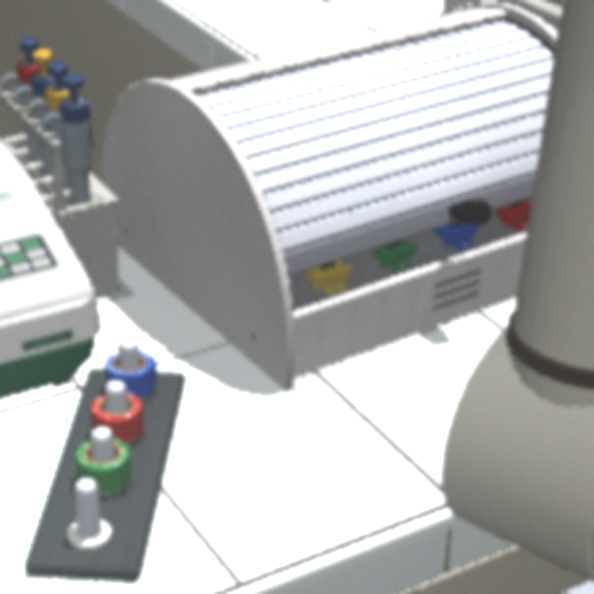

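Run:
```python
from h import *
ca,fa=cal('scene');cb,fb=cal('side')
A=lambda u,v:(245+u/2.6,125+v/2.6); B=lambda u,v:(220+u/2.7,140+v/2.7)
def tri(p,q):
    o1,d1=ray(ca,fa,*p);o2,d2=ray(cb,fb,*q);d1/=np.linalg.norm(d1);d2/=np.linalg.norm(d2)
    s=np.linalg.lstsq(np.c_[d1,-d2],o2-o1,rcond=None)[0]
    a,b=o1+d1*s[0],o2+d2*s[1];return ((a+b)/2).round(4),np.linalg.norm(a-b).round(4)
print('knob',tri(A(335,208),B(470,212)))
print('FL',onz(ca,fa,*A(240,378),0),onz(cb,fb,*B(290,387),0)); print('FR',onz(ca,fa,*A(408,213),0))
for n,p,q in(('b',(129,378),(129,348)),('r',(147,416),(117,385)),('g',(165,457),(102,431)),('e',(184,500),(87,483))):
    print(n,onz(ca,fa,*A(*p),.063).round(4),onz(cb,fb,*B(*q),.063).round(4))
# sill top line slope (z=.066)
print('sill L',onz(ca,fa,*A(241,322),.066),'R',onz(ca,fa,*A(400,178),.066), onz(cb,fb,*B(293,318),.066))
print('cradle col', [(onz(cb,fb,*B(*p),.075).round(3)) for p in((329,272),(395,250),(457,232),(517,212))])
print('cup',onz(ca,fa,*A(461,262),.063),'bottle',onz(ca,fa,*A(466,192),.077))
```

```text
knob (array([ 0.4699, -0.1263,  0.1288]), np.float64(0.0022))
FL [0.46630428 0.0561362  0.        ] [0.47146638 0.0580759  0.        ]
FR [ 0.48793111 -0.3368366   0.        ]
b [0.5169 0.1883 0.063 ] [0.5094 0.1936 0.063 ]
r [0.4643 0.2232 0.063 ] [0.4646 0.2253 0.063 ]
g [0.4118 0.2597 0.063 ] [0.4134 0.2616 0.063 ]
e [0.3598 0.2958 0.063 ] [0.3602 0.2976 0.063 ]
sill L [0.4773051  0.04195409 0.066     ] R [ 0.49058333 -0.31097185  0.066     ] [0.47866108 0.05181001 0.066     ]
cradle col [array([ 0.518, -0.009,  0.075]), array([ 0.522, -0.084,  0.075]), array([ 0.522, -0.155,  0.075]), array([ 0.527, -0.23 ,  0.075])]
cup [ 0.34352336 -0.20874902  0.063     ] bottle [ 0.40284925 -0.31991096  0.077     ]
```

```bash
cat >> h.py <<'E'
from scipy.spatial.transform import Rotation as Ro
def pose():
    o=bot.get_obs(); return o['ee_pos'],Ro.from_euler('xyz',o['tcp_rot'],degrees=True)
def down(yaw,tilt=0): return Ro.from_euler('z',yaw,degrees=True)*Ro.from_euler('x',180,degrees=True)*Ro.from_euler('y',tilt,degrees=True)
def plan(p,R,n,start=None):
    p0,R0=start or pose(); w=(R0.inv()*R).as_rotvec()/n; d=(np.array(p)-p0)/n*1000
    for i in range(n):
        print((R0*Ro.from_rotvec(w*i)).inv().apply(d).round(1).tolist(),w.round(3).tolist())
    return (np.array(p),R)
E
python3 - <<'E'
from h import *
plan([.36,-.125,.27],down(2.7,40),12)
E
```

```text
[24.1, -25.1, -3.2] [-0.01, 0.058, 0.026]
[23.6, -25.7, -2.1] [-0.01, 0.058, 0.026]
[23.0, -26.3, -1.0] [-0.01, 0.058, 0.026]
[22.3, -26.9, 0.0] [-0.01, 0.058, 0.026]
[21.6, -27.5, 1.0] [-0.01, 0.058, 0.026]
[20.7, -28.1, 2.0] [-0.01, 0.058, 0.026]
[19.9, -28.6, 2.9] [-0.01, 0.058, 0.026]
[18.9, -29.2, 3.7] [-0.01, 0.058, 0.026]
[17.9, -29.7, 4.5] [-0.01, 0.058, 0.026]
[16.8, -30.2, 5.2] [-0.01, 0.058, 0.026]
[15.7, -30.7, 5.9] [-0.01, 0.058, 0.026]
[14.6, -31.1, 6.4] [-0.01, 0.058, 0.026]
```

```bash
python3 -m crank '[{"gripper":85,"travel":[24,-25,-3],"twist":[-0.01,0.058,0.026]},{"gripper":85,"travel":[24,-26,-2],"twist":[-0.01,0.058,0.026]},{"gripper":85,"travel":[23,-26,-1],"twist":[-0.01,0.058,0.026]},{"gripper":85,"travel":[22,-27,0],"twist":[-0.01,0.058,0.026]},{"gripper":85,"travel":[22,-28,1],"twist":[-0.01,0.058,0.026]},{"gripper":85,"travel":[21,-28,2],"twist":[-0.01,0.058,0.026]},{"gripper":85,"travel":[20,-29,3],"twist":[-0.01,0.058,0.026]},{"gripper":85,"travel":[19,-29,4],"twist":[-0.01,0.058,0.026]},{"gripper":85,"travel":[18,-30,4],"twist":[-0.01,0.058,0.026]},{"gripper":85,"travel":[17,-30,5],"twist":[-0.01,0.058,0.026]},{"gripper":85,"travel":[16,-31,6],"twist":[-0.01,0.058,0.026]},{"gripper":85,"travel":[15,-31,6],"twist":[-0.01,0.058,0.026]}]'
python3 -m crank '[{"gripper":85,"travel":[0,0,0],"twist":[0,0,0]},{"gripper":85,"travel":[0,0,0],"twist":[0,0,0]}]'
python3 - <<'E'
from h import *
im,c,f=snap('wrist','w1'); np.save('w1.npy',np.array(c['camera_from_world']))
print(bot.get_obs()['q'].round(1),proj(c,f,[.4699,-.1263,.1288]))
E
```

```text
time: 1.65
ee_pos: [0.3735, -0.1388, 0.277]
tcp_rot: [-179.1, -39.2, 2.8]
wrist_force: [-0.4, -0.1, 1.1]
opening: 0.0851
grasp_force: 0.0
time: 1.9
ee_pos: [0.3729, -0.1398, 0.2781]
tcp_rot: [-179.4, -39.2, 3.1]
wrist_force: [0.4, -0.0, 0.5]
opening: 0.0848
grasp_force: 0.0
[-38.3 -48.5 -31.7  75.7  25.2 145.5] [318.32092234 234.2393421 ]
```

View pics/w1.png

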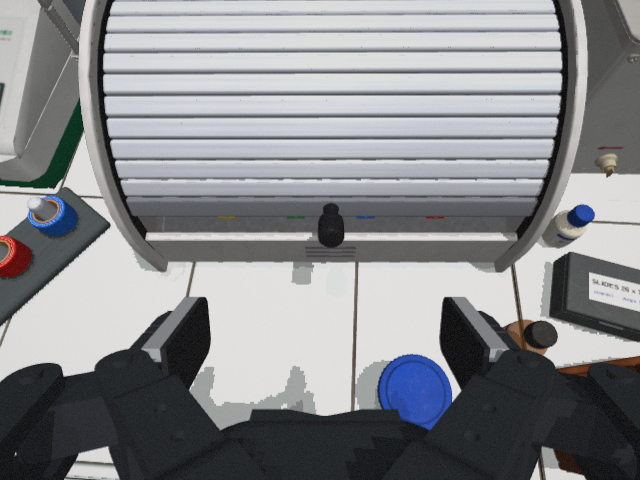

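The wrist view shows the knob head at about (331,228), the store's front foot corners at (165,270) and (500,270), and cradle tips through the gap. Joint 2 is near its limit, so I'll use less tilt.

```bash
python3 - <<'E'
from h import *
c,f=cal('wrist')
L=onz(c,f,163,270,0);R=onz(c,f,503,270,0);print(L,R,np.linalg.norm(L-R))
d=(L-R)[:2];yaw=np.degrees(np.arctan2(-d[0],d[1]));print('yaw',yaw)
ca,fa=cal('scene')
o1,d1=ray(ca,fa,245+335/2.6,125+206/2.6);o2,d2=ray(c,f,331,228)
s=np.linalg.lstsq(np.c_[d1,-d2],o2-o1,rcond=None)[0];print(o1+d1*s[0],o2+d2*s[1])
for u,v in((227,217),(296,217),(365,217),(435,217)): print(onz(c,f,u,v,.08))
for u in (180,330,485): print('silltop',onz(c,f,u,{180:237,330:236,485:237}[u],.066))
# vertical vertical check of tilt 30 pose
E
python3 -m crank '[{"gripper":85,"travel":[0,0,0],"twist":[0,-0.1,0]},{"gripper":85,"travel":[0,0,0],"twist":[0,-0.1,0]}]'
python3 -c "
from h import *
print(bot.get_obs()['q'].round(1))"
```

```text
[0.47167708 0.05872464 0.        ] [ 0.49408243 -0.33720217  0.        ] 0.3965602529323962
yaw 3.2388917849532812
[ 0.47649315 -0.13745222  0.12397439] [ 0.47824475 -0.13705475  0.1248038 ]
[ 0.50570959 -0.03066548  0.08      ]
[ 0.50956037 -0.10034426  0.08      ]
[ 0.5133986  -0.16979586  0.08      ]
[ 0.51727969 -0.24002299  0.08      ]
silltop [0.48703079 0.0184739  0.066     ]
silltop [ 0.49674036 -0.13544898  0.066     ]
silltop [ 0.5044342  -0.29350775  0.066     ]
time: 2.2
ee_pos: [0.3725, -0.1407, 0.2786]
tcp_rot: [-179.5, -27.6, 3.1]
wrist_force: [-0.6, 0.7, -0.8]
opening: 0.0854
grasp_force: 0.0
[-32.  -38.6 -22.8  82.8  15.9 148. ]
```

Run:
```python
from h import *
K=np.array([.4775,-.137,.1245]);R=down(3.2,28);z=R.apply([0,0,1])
s=plan(K+z*-.035,R,6);print()
plan(K+z*.019,R,3,s)
```

```text
[3.6, 0.5, 25.0] [-0.001, 0.001, -0.0]
[3.5, 0.5, 25.0] [-0.001, 0.001, -0.0]
[3.5, 0.5, 25.1] [-0.001, 0.001, -0.0]
[3.5, 0.5, 25.1] [-0.001, 0.001, -0.0]
[3.5, 0.4, 25.1] [-0.001, 0.001, -0.0]
[3.4, 0.4, 25.1] [-0.001, 0.001, -0.0]

[0.0, 0.0, 18.0] [0.0, 0.0, 0.0]
[0.0, 0.0, 18.0] [0.0, 0.0, 0.0]
[0.0, 0.0, 18.0] [0.0, 0.0, 0.0]
```

```bash
python3 -m crank '[{"gripper":60,"travel":[3.5,0.5,25],"twist":[0,0,0]},{"gripper":60,"travel":[3.5,0.5,25],"twist":[0,0,0]},{"gripper":60,"travel":[3.5,0.5,25],"twist":[0,0,0]},{"gripper":60,"travel":[3.5,0.5,25],"twist":[0,0,0]},{"gripper":60,"travel":[3.5,0.5,25],"twist":[0,0,0]},{"gripper":60,"travel":[3.5,0.5,25],"twist":[0,0,0]},{"gripper":50,"travel":[0,0,0],"twist":[0,0,0]},{"gripper":50,"travel":[0,0,0],"twist":[0,0,0]}]'
python3 - <<'E'
from h import *
im,c,f=snap('wrist','w2'); print(bot.get_obs()['q'].round(1),proj(c,f,[.4775,-.137,.1245]))
E
```

```text
time: 3.2
ee_pos: [0.4614, -0.137, 0.1562]
tcp_rot: [-179.5, -27.8, 3.1]
wrist_force: [0.1, 0.2, 0.9]
opening: 0.0502
grasp_force: 0.0
[-24.1 -31.6 -33.2  63.5  12.8 155.5] [329.26785383 273.82259585]
```

View pics/w2.png

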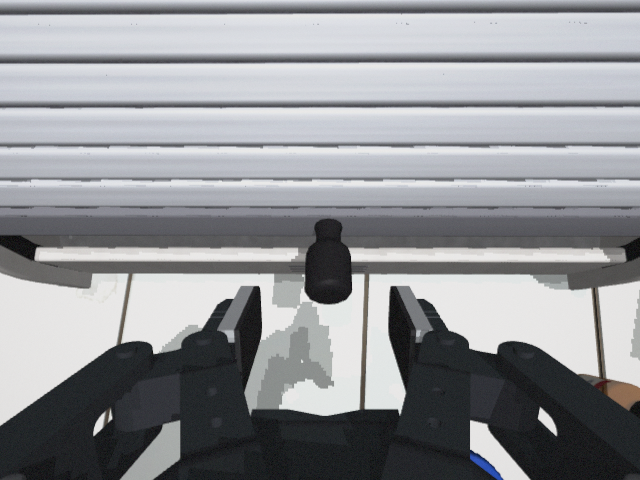

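Knob head is at about (328,271), within 3 px of the prediction. I'll advance, grip it and plan the arc.

```bash
cat >> h.py <<'E'
O=np.array([.652,-.128,0.]);YAW=3.2
def knob(phi):
    a=np.radians(phi);e=np.array([np.cos(np.radians(YAW)),np.sin(np.radians(YAW)),0])
    return O+[0,0,.05]+.1895*(-np.cos(a)*e+np.array([0,0,np.sin(a)]))
def path(poses,start=None):
    p0,R0=start or pose()
    for p,R in poses:
        print((R0.inv().apply(p-p0)*1000).round(1).tolist(),(R0.inv()*R).as_rotvec().round(3).tolist()); p0,R0=p,R
E
python3 -m crank '[{"gripper":50,"travel":[0,0,18],"twist":[0,0,0]},{"gripper":50,"travel":[0,0,18],"twist":[0,0,0]},{"gripper":50,"travel":[0,0,18],"twist":[0,0,0]},{"gripper":50,"travel":[0,0,0],"twist":[0,0,0]},{"gripper":15,"travel":[0,0,0],"twist":[0,0,0]},{"gripper":15,"travel":[0,0,0],"twist":[0,0,0]},{"gripper":15,"travel":[0,0,0],"twist":[0,0,0]},{"gripper":15,"travel":[0,0,0],"twist":[0,0,0]}]' 40
python3 - <<'E'
from h import *
p,R=pose();z=R.apply([0,0,1]);print('grasp pt',p-.019*z,knob(23.1))
P=[]
for i in range(1,13):
    phi=23.1+i*71/12; R=down(3.2,28*(1-i/12)); P.append((knob(phi)+.019*R.apply([0,0,1]),R))
path(P,(knob(23.1)+.019*down(3.2,28).apply([0,0,1]),down(3.2,28)))
E
```

```text
time: 4.25
ee_pos: [0.487, -0.1366, 0.1093]
tcp_rot: [-179.7, -27.9, 3.1]
wrist_force: [-3.5, -11.3, 1.7]
opening: 0.0216
grasp_force: 39.0
grasp pt [ 0.47811107 -0.13721268  0.12608666] [ 0.47796561 -0.13773003  0.12434788]
[15.1, 0.0, -11.5] [-0.0, -0.041, -0.0]
[15.7, 0.0, -10.5] [0.0, -0.041, -0.0]
[16.4, -0.0, -9.4] [-0.0, -0.041, 0.0]
[16.9, -0.0, -8.3] [0.0, -0.041, -0.0]
[17.4, 0.0, -7.2] [0.0, -0.041, -0.0]
[17.8, 0.0, -6.1] [0.0, -0.041, 0.0]
[18.2, -0.0, -4.9] [0.0, -0.041, -0.0]
[18.4, 0.0, -3.7] [-0.0, -0.041, 0.0]
[18.6, -0.0, -2.5] [0.0, -0.041, -0.0]
[18.7, 0.0, -1.3] [0.0, -0.041, 0.0]
[18.8, -0.0, -0.1] [0.0, -0.041, -0.0]
[18.8, 0.0, 1.2] [-0.0, -0.041, -0.0]
```

```bash
python3 -m crank '[{"gripper":15,"travel":[15,0.5,-11.5],"twist":[0,-0.041,0]},{"gripper":15,"travel":[15.7,0,-10.5],"twist":[0,-0.041,0]},{"gripper":15,"travel":[16.4,0,-9.4],"twist":[0,-0.041,0]},{"gripper":15,"travel":[16.9,0,-8.3],"twist":[0,-0.041,0]}]'
python3 -m crank '[{"gripper":15,"travel":[17.4,0,-7.2],"twist":[0,-0.041,0]},{"gripper":15,"travel":[17.8,0,-6.1],"twist":[0,-0.041,0]},{"gripper":15,"travel":[18.2,0,-4.9],"twist":[0,-0.041,0]},{"gripper":15,"travel":[18.4,0,-3.7],"twist":[0,-0.041,0]}]'
```

```text
time: 4.75
ee_pos: [0.5279, -0.1344, 0.1701]
tcp_rot: [-179.6, -18.2, 3.2]
wrist_force: [0.6, -7.2, -7.2]
opening: 0.0219
grasp_force: 41.7
time: 5.25
ee_pos: [0.5916, -0.1308, 0.2098]
tcp_rot: [-179.6, -8.8, 3.3]
wrist_force: [-6.4, -6.0, 2.0]
opening: 0.0213
grasp_force: 41.7
```

```bash
python3 -m crank '[{"gripper":15,"travel":[18.6,0,-2.5],"twist":[0,-0.041,0]},{"gripper":15,"travel":[18.7,0,-1.3],"twist":[0,-0.041,0]},{"gripper":15,"travel":[18.8,0,0],"twist":[0,-0.041,0]},{"gripper":15,"travel":[18.8,0,1.2],"twist":[0,-0.041,0]},{"gripper":15,"travel":[0,0,0],"twist":[0,0,0]},{"gripper":15,"travel":[0,0,0],"twist":[0,0,0]}]'
python3 - <<'E'
from h import *
p,R=pose();z=R.apply([0,0,1]);g=p-.019*z;print('grasp pt',g,knob(93.1),knob(94.1))
E
```

```text
time: 6.0
ee_pos: [0.6672, -0.1265, 0.2188]
tcp_rot: [-179.6, 0.3, 3.4]
wrist_force: [5.0, -5.0, -5.8]
opening: 0.0212
grasp_force: 39.3
grasp pt [ 0.66727404 -0.12658646  0.23777154] [ 0.66223196 -0.12742794  0.2392227 ] [ 0.66552764 -0.12724369  0.23901503]
```

```bash
python3 -m crank '[{"gripper":15,"travel":[5,0,0.5],"twist":[0,0,0]},{"gripper":15,"travel":[0,0,0],"twist":[0,0,0]},{"gripper":15,"travel":[0,0,0],"twist":[0,0,0]}]'; python3 -m crank '[{"gripper":15,"travel":[5,0,0.5],"twist":[0,0,0]},{"gripper":15,"travel":[0,0,0],"twist":[0,0,0]},{"gripper":15,"travel":[0,0,0],"twist":[0,0,0]}]'
```

```text
time: 6.38
ee_pos: [0.6712, -0.1262, 0.2186]
tcp_rot: [-179.6, 0.4, 3.4]
wrist_force: [2.5, -5.2, -4.1]
opening: 0.0212
grasp_force: 40.7
time: 6.75
ee_pos: [0.6761, -0.126, 0.2184]
tcp_rot: [-179.6, 0.4, 3.4]
wrist_force: [1.8, -5.2, -2.0]
opening: 0.0205
grasp_force: 38.5
```

Run:
```python
from h import *
im,c,f=snap('wrist'); im2,_,_=snap('side')
a=cv2.resize(im,(400,300)); b=cv2.resize(im2[100:320,220:513],(400,300),interpolation=cv2.INTER_CUBIC)
cv2.imwrite('pics/w3.png',np.clip(np.hstack([a,b])[:,:,::-1].astype(float)*1.3,0,255).astype(np.uint8))
```

```text
(no output)
```

View pics/w3.png

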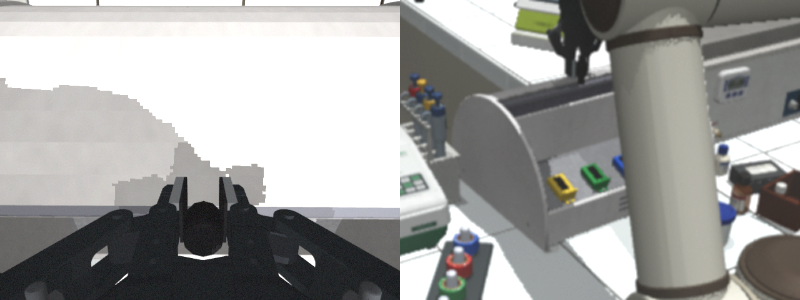

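The wrist view shows the rail at the top with the knob still in the fingers. The side view shows the store open. I'll push a little further to feel the stop.

```bash
python3 -m crank '[{"gripper":15,"travel":[5,0,0.5],"twist":[0,0,0]},{"gripper":15,"travel":[0,0,0],"twist":[0,0,0]},{"gripper":15,"travel":[0,0,0],"twist":[0,0,0]}]'; python3 -m crank '[{"gripper":15,"travel":[5,0,0.5],"twist":[0,0,0]},{"gripper":15,"travel":[0,0,0],"twist":[0,0,0]},{"gripper":15,"travel":[0,0,0],"twist":[0,0,0]}]'
```

```text
time: 7.22
ee_pos: [0.6816, -0.125, 0.2184]
tcp_rot: [-179.6, 0.3, 3.4]
wrist_force: [5.1, -4.9, 2.0]
opening: 0.0149
grasp_force: 3.2
time: 7.6
ee_pos: [0.6858, -0.1238, 0.2165]
tcp_rot: [-179.5, 0.4, 3.5]
wrist_force: [-0.1, 0.7, -0.0]
opening: 0.0149
grasp_force: 0.0
```

```bash
python3 -m crank '[{"gripper":40,"travel":[0,0,0],"twist":[0,0,0]},{"gripper":40,"travel":[0,0,0],"twist":[0,0,0]},{"gripper":40,"travel":[-10,0,-25],"twist":[0,0,0]},{"gripper":60,"travel":[-25,0,-30],"twist":[0,0,0]},{"gripper":60,"travel":[-40,0,-30],"twist":[0,0,0]},{"gripper":60,"travel":[-40,0,-20],"twist":[0,0,0]},{"gripper":60,"travel":[-40,0,-10],"twist":[0,0,0]},{"gripper":60,"travel":[-40,0,0],"twist":[0,0,0]},{"gripper":60,"travel":[0,0,0],"twist":[0,0,0]},{"gripper":60,"travel":[0,0,0],"twist":[0,0,0]}]'
python3 - <<'E'
from h import *
im,c,f=snap('wrist','w4'); np.save('w4.npy',c['camera_from_world']);print(proj(c,f,knob(93.1)))
hsv=cv2.cvtColor(im,cv2.COLOR_RGB2HSV)
for col,(lo,hi) in dict(red=((0,150,60),(8,255,255)),green=((45,100,40),(85,255,255)),blue=((105,140,50),(130,255,255)),yellow=((20,130,60),(35,255,255))).items():
    k,_,st,ce=cv2.connectedComponentsWithStats(cv2.inRange(hsv,lo,hi))
    for i in range(1,k):
        if st[i,4]>150: print(col,st[i].tolist(),ce[i].round(1))
E
```

```text
time: 8.85
ee_pos: [0.4924, -0.1367, 0.3334]
tcp_rot: [-179.5, 0.3, 3.4]
wrist_force: [-0.3, 0.2, 0.2]
opening: 0.0598
grasp_force: 0.0
[329.89827332 -79.65748853]
red [420, 105, 43, 57, 1415] [439.6 132.9]
red [0, 172, 40, 39, 677] [ 22.9 189.8]
green [6, 60, 17, 51, 374] [13.2 89.2]
green [271, 105, 36, 56, 1380] [289.3 132.4]
green [0, 215, 17, 33, 414] [  6.5 231.6]
blue [348, 105, 36, 57, 1347] [364.6 132.5]
blue [14, 127, 48, 39, 481] [ 42.  148.6]
blue [363, 288, 41, 52, 1794] [384.5 313.1]
yellow [193, 104, 43, 57, 1487] [214.9 131.8]
```

View pics/w4.png

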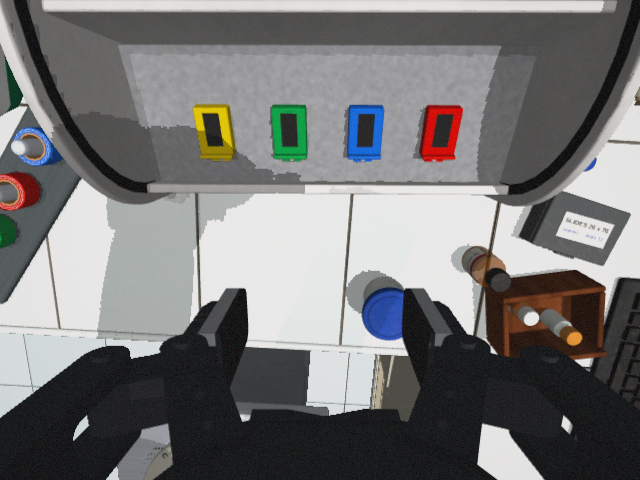

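Wrist view shows the four cradles yellow, green, blue, red at u≈213, 289, 366, 441, v≈131, each with a dark centre window. The sill runs along v≈188, and the tambour rail is out of view at the back. I'll take a second view from a shifted pose to get stereo.

Run:
```python
from h import *
c,f=cal('wrist');p,R=pose();T=np.array(c['camera_from_world']);o=-T[:3,:3].T@T[:3,3]
print('cam in tool',R.inv().apply(o-p),'axis',R.inv().apply(T[2,:3]),'q',bot.get_obs()['q'].round(1))
plan([.45,-.13,.26],down(3.2,20),6)
```

```text
cam in tool [ 0.06716083 -0.00111257 -0.14189876] axis [-2.65627666e-01  5.36201481e-05  9.64075692e-01] q [-15.7   3.9  20.5 107.2   0.3 160.9]
[-6.9, -1.4, 12.2] [-0.002, 0.059, 0.0]
[-7.7, -1.5, 11.8] [-0.002, 0.059, 0.0]
[-8.3, -1.5, 11.3] [-0.002, 0.059, 0.0]
[-9.0, -1.5, 10.8] [-0.002, 0.059, 0.0]
[-9.6, -1.5, 10.2] [-0.002, 0.059, 0.0]
[-10.2, -1.5, 9.6] [-0.002, 0.059, 0.0]
```

```bash
python3 -m crank '[{"gripper":60,"travel":[-7,-1.5,12],"twist":[0,0.059,0]},{"gripper":60,"travel":[-7.7,-1.5,12],"twist":[0,0.059,0]},{"gripper":60,"travel":[-8.3,-1.5,11],"twist":[0,0.059,0]},{"gripper":60,"travel":[-9,-1.5,11],"twist":[0,0.059,0]},{"gripper":60,"travel":[-9.6,-1.5,10],"twist":[0,0.059,0]},{"gripper":60,"travel":[-10,-1.5,10],"twist":[0,0.059,0]},{"gripper":60,"travel":[0,0,0],"twist":[0,0,0]},{"gripper":60,"travel":[0,0,0],"twist":[0,0,0]},{"gripper":60,"travel":[0,0,0],"twist":[0,0,0]}]'
cat > seats.py <<'E'
from h import *
from scipy.optimize import least_squares
im5,c5,f=snap('wrist','w5'); T5=c5['camera_from_world']; np.save('w5.npy',T5)
im4=cv2.imread('pics/w4.png')[:,:,::-1]; c4=dict(c5); c4['camera_from_world']=np.load('w4.npy')
cols=dict(yellow=((20,130,60),(35,255,255)),green=((45,100,40),(85,255,255)),blue=((105,140,50),(130,255,255)),red=((0,150,60),(8,255,255)))
obs=[]
for im,c in((im4,c4),(im5,c5)):
    hsv=cv2.cvtColor(np.ascontiguousarray(im),cv2.COLOR_RGB2HSV)
    for j,(n,(lo,hi)) in enumerate(cols.items()):
        m=cv2.inRange(hsv,lo,hi); k,lab,st,ce=cv2.connectedComponentsWithStats(m)
        best=max((i for i in range(1,k) if 150<ce[i][0]<500 and ce[i][1]<270),key=lambda i:st[i,4])
        mm=(lab==best).astype(np.uint8); cnt,h=cv2.findContours(mm,cv2.RETR_CCOMP,cv2.CHAIN_APPROX_NONE)
        hol=max((cn for cn,hh in zip(cnt,h[0]) if hh[3]>=0),key=cv2.contourArea); M=cv2.moments(hol)
        u,v=M['m10']/M['m00'],M['m01']/M['m00']; print(n,st[best].tolist(),cv2.boundingRect(hol),round(u,1),round(v,1))
        obs.append((c,j,u,v))
def res(x):
    y=np.array([-np.sin(x[3]),np.cos(x[3]),0]);r=[]
    for c,j,u,v in obs: r+=list(proj(c,f,x[:3]+y*.076*(1.5-j))-[u,v])
    return r
s=least_squares(res,[.56,-.13,.08,.05]);x=s.x;print('mid',x[:3].round(4),'yaw',np.degrees(x[3]),'rms',np.sqrt(np.mean(s.fun**2)))
print(s.fun.round(1)); np.save('mid.npy',x)
e=np.array([np.cos(x[3]),np.sin(x[3])]);print('in store x',(x[:2]-O[:2])@e,'y',(x[:2]-O[:2])@[-e[1],e[0]])
E
python3 seats.py
```

```text
time: 10.02
ee_pos: [0.4504, -0.1296, 0.2608]
tcp_rot: [-179.5, -19.9, 3.3]
wrist_force: [-0.3, 0.8, -0.2]
opening: 0.0603
grasp_force: 0.0
yellow [193, 104, 43, 57, 1487] (202, 113, 22, 35) 212.5 129.6
green [271, 105, 36, 56, 1380] (280, 113, 19, 34) 288.8 129.4
blue [348, 105, 36, 57, 1347] (356, 113, 20, 35) 365.4 129.8
red [420, 105, 43, 57, 1415] (431, 113, 23, 35) 442.0 130.3
yellow [191, 139, 44, 66, 1796] (200, 145, 22, 39) 210.6 163.9
green [276, 139, 39, 66, 1666] (285, 145, 20, 39) 295.0 163.9
blue [360, 140, 40, 65, 1636] (370, 145, 21, 39) 379.7 163.9
red [441, 140, 45, 65, 1721] (454, 145, 23, 40) 464.8 164.2
mid [ 0.558  -0.1319  0.0742] yaw 3.2332418204171733 rms 0.11597567459173988
[ 0.  -0.2  0.1  0.3 -0.   0.2  0.1 -0.2  0.  -0.1 -0.   0.  -0.   0.1
 -0.  -0.1]
in store x -0.09403408351711505 y 0.0013689372969748106
```

View pics/w5.png

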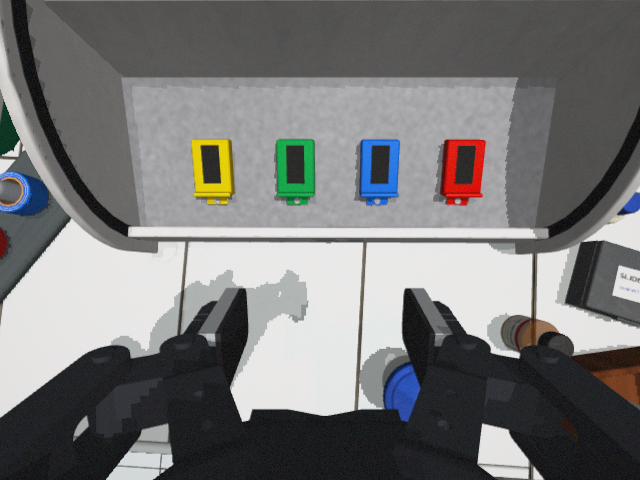

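The view shows the cradle windows clearly at v≈164 and the lips near v≈194. I'll check whether the window is really centred on the pad.

Run:
```python
from h import *
im=cv2.imread('pics/w5.png')[:,:,::-1]
for u in(212,295,380): print(u,[(v,im[v,u].tolist()) for v in list(range(136,149))+list(range(181,200))])
print([ (u,im[165,u].tolist()) for u in range(188,236,1)][::2])
x=np.load('mid.npy');f=cal('wrist')[1];c=dict(cal('wrist')[0]);c['camera_from_world']=np.load('w5.npy')
e=np.array([np.cos(x[3]),np.sin(x[3]),0]);y=np.array([-e[1],e[0],0]);s=np.cos(.349)*e+[0,0,np.sin(.349)];n=-np.sin(.349)*e+[0,0,np.cos(.349)]
for a,h in((25,0),(0,0),(-23,0),(-23,6),(-24.5,6),(-26,6),(-25,0)): print(a,h,proj(c,f,x[:3]+y*.114+s*a/1e3+n*h/1e3))
```

```text
212 [(136, [168, 169, 171]), (137, [168, 165, 169]), (138, [160, 156, 149]), (139, [181, 162, 75]), (140, [226, 200, 10]), (141, [230, 206, 10]), (142, [229, 205, 10]), (143, [230, 208, 10]), (144, [215, 185, 10]), (145, [117, 101, 11]), (146, [42, 40, 39]), (147, [39, 37, 36]), (148, [44, 47, 45]), (181, [43, 37, 37]), (182, [50, 50, 47]), (183, [152, 132, 30]), (184, [231, 209, 10]), (185, [229, 204, 10]), (186, [229, 208, 10]), (187, [229, 206, 10]), (188, [228, 205, 10]), (189, [230, 208, 10]), (190, [230, 205, 10]), (191, [213, 182, 10]), (192, [171, 143, 10]), (193, [226, 205, 10]), (194, [231, 211, 10]), (195, [210, 179, 10]), (196, [165, 143, 10]), (197, [116, 102, 10]), (198, [129, 113, 10]), (199, [165, 143, 10])]
295 [(136, [166, 164, 167]), (137, [164, 163, 166]), (138, [143, 149, 149]), (139, [79, 135, 94]), (140, [19, 159, 74]), (141, [20, 168, 76]), (142, [33, 174, 82]), (143, [31, 172, 81]), (144, [27, 162, 76]), (145, [39, 117, 62]), (146, [45, 45, 43]), (147, [43, 43, 42]), (148, [44, 46, 42]), (181, [43, 43, 44]), (182, [41, 39, 35]), (183, [44, 108, 57]), (184, [2
[... 1145 characters left out ...]
94, [225, 202, 10]), (196, [229, 206, 10]), (198, [229, 205, 10]), (200, [230, 209, 10]), (202, [112, 97, 39]), (204, [43, 38, 36]), (206, [42, 46, 41]), (208, [47, 43, 43]), (210, [41, 43, 41]), (212, [43, 40, 41]), (214, [44, 41, 40]), (216, [44, 45, 46]), (218, [43, 42, 39]), (220, [223, 198, 10]), (222, [229, 206, 10]), (224, [229, 207, 10]), (226, [230, 209, 10]), (228, [221, 194, 10]), (230, [127, 107, 10]), (232, [103, 90, 10]), (234, [144, 147, 145])]
25 0 [208.40518497 135.11208659]
0 0 [210.6211576  163.82951654]
-23 0 [212.58617152 189.29469989]
-23 6 [210.67490008 190.28909255]
-24.5 6 [210.80495746 191.94500024]
-26 6 [210.93471691 193.5971145 ]
-25 0 [212.75383073 191.46744415]
```

Run:
```python
from h import *
ca,fa=cal('scene'); print('spray',onz(ca,fa,234,353,0).round(3), 'instr corner',onz(ca,fa,280,285,0).round(3))
s=plan([.42,.05,.30],down(-12,0),5); s=plan([.405,.265,.27],down(-34.7,0),7,s)
```

```text
spray [0.483 0.47  0.   ] instr corner [0.557 0.207 0.   ]
[-1.1, -36.3, -8.4] [-0.011, -0.069, 0.053]
[-3.6, -36.1, -8.7] [-0.011, -0.069, 0.053]
[-6.1, -35.7, -8.7] [-0.011, -0.069, 0.053]
[-8.6, -35.2, -8.6] [-0.011, -0.069, 0.053]
[-11.0, -34.6, -8.3] [-0.011, -0.069, 0.053]
[-8.5, -29.6, 4.3] [0.0, -0.0, 0.057]
[-10.1, -29.1, 4.3] [0.0, -0.0, 0.057]
[-11.8, -28.5, 4.3] [0.0, -0.0, 0.057]
[-13.4, -27.7, 4.3] [0.0, -0.0, 0.057]
[-14.9, -26.9, 4.3] [0.0, -0.0, 0.057]
[-16.4, -26.1, 4.3] [0.0, -0.0, 0.057]
[-17.9, -25.1, 4.3] [0.0, -0.0, 0.057]
```

```bash
python3 -m crank '[{"gripper":60,"travel":[-1,-36,-8.5],"twist":[-0.011,-0.069,0.053]},{"gripper":60,"travel":[-3.5,-36,-8.5],"twist":[-0.011,-0.069,0.053]},{"gripper":60,"travel":[-6,-36,-8.5],"twist":[-0.011,-0.069,0.053]},{"gripper":60,"travel":[-8.5,-35,-8.5],"twist":[-0.011,-0.069,0.053]},{"gripper":60,"travel":[-11,-35,-8.5],"twist":[-0.011,-0.069,0.053]},{"gripper":60,"travel":[-8.5,-29.5,4.5],"twist":[0,0,0.057]},{"gripper":60,"travel":[-10,-29,4.5],"twist":[0,0,0.057]},{"gripper":60,"travel":[-12,-28.5,4.5],"twist":[0,0,0.057]},{"gripper":60,"travel":[-13.5,-27.5,4.5],"twist":[0,0,0.057]},{"gripper":60,"travel":[-15,-27,4.5],"twist":[0,0,0.057]},{"gripper":60,"travel":[-16.5,-26,4.5],"twist":[0,0,0.057]},{"gripper":60,"travel":[-18,-25,4.5],"twist":[0,0,0.057]}]'
python3 -m crank '[{"gripper":60,"travel":[0,0,0],"twist":[0,0,0]},{"gripper":60,"travel":[0,0,0],"twist":[0,0,0]},{"gripper":60,"travel":[0,0,0],"twist":[0,0,0]}]'
cat > rolls.py <<'E'
import sys
from h import *
def rolls(im,c,f,z=.042,show=True):
    hsv=cv2.cvtColor(np.ascontiguousarray(im),cv2.COLOR_RGB2HSV);out={}
    for n,(lo,hi) in dict(red=((0,140,50),(8,255,255)),green=((45,100,40),(85,255,255)),blue=((105,140,50),(130,255,255))).items():
        m=cv2.inRange(hsv,lo,hi); k,lab,st,ce=cv2.connectedComponentsWithStats(m)
        for i in range(1,k):
            if st[i,4]<300: continue
            print(n,st[i].tolist(),onz(c,f,*ce[i],.03).round(3))
rolls(*snap('wrist',sys.argv[1]))
E
python3 rolls.py w6
```

```text
time: 11.58
ee_pos: [0.3061, -0.0299, 0.296]
tcp_rot: [-167.9, 3.2, -16.8]
wrist_force: [0.5, -0.2, -0.8]
opening: 0.0601
grasp_force: 0.0
time: 11.95
ee_pos: [0.3077, -0.03, 0.2957]
tcp_rot: [-167.9, 3.2, -16.6]
wrist_force: [0.6, -1.3, 0.1]
opening: 0.0599
grasp_force: 0.0
red [98, 84, 45, 41, 764] [0.465 0.218 0.03 ]
green [0, 0, 98, 58, 737] [0.562 0.263 0.03 ]
green [92, 140, 45, 38, 761] [0.415 0.253 0.03 ]
blue [104, 19, 48, 46, 885] [0.516 0.18  0.03 ]
blue [545, 28, 95, 88, 6380] [ 0.353 -0.229  0.03 ]
```

View pics/w6.png

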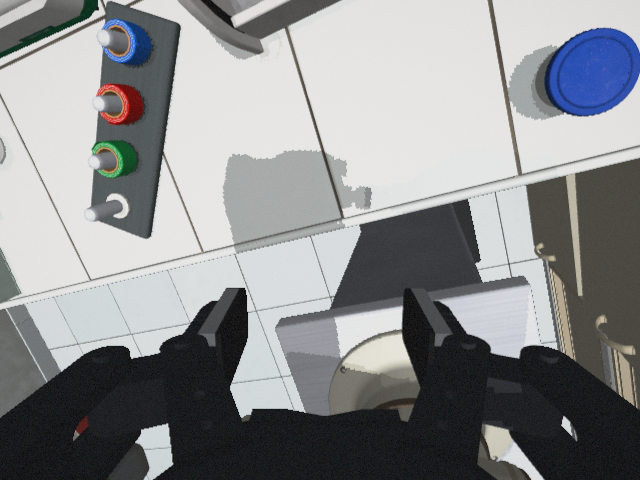

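The pose lagged because rows were clipped near the base. The picture shows the stand at upper left with blue (127,42), red (121,104), green (115,158) and the empty spindle (117,205). I'll replan from the measured pose with smaller rows.

Run:
```python
from h import *
print(bot.get_obs()['q'].round(1))
s=plan([.39,.25,.28],down(-34.7,0),20)
```

```text
[-16.7 -22.9  -7.7 108.5  12.1 179.9]
[-0.0, -14.1, 3.8] [-0.01, 0.004, 0.015]
[-0.2, -14.1, 3.7] [-0.01, 0.004, 0.015]
[-0.5, -14.2, 3.5] [-0.01, 0.004, 0.015]
[-0.7, -14.2, 3.4] [-0.01, 0.004, 0.015]
[-1.0, -14.2, 3.2] [-0.01, 0.004, 0.015]
[-1.2, -14.2, 3.1] [-0.01, 0.004, 0.015]
[-1.4, -14.2, 2.9] [-0.01, 0.004, 0.015]
[-1.6, -14.2, 2.8] [-0.01, 0.004, 0.015]
[-1.9, -14.2, 2.6] [-0.01, 0.004, 0.015]
[-2.1, -14.2, 2.5] [-0.01, 0.004, 0.015]
[-2.3, -14.2, 2.3] [-0.01, 0.004, 0.015]
[-2.6, -14.2, 2.2] [-0.01, 0.004, 0.015]
[-2.8, -14.2, 2.0] [-0.01, 0.004, 0.015]
[-3.0, -14.2, 1.9] [-0.01, 0.004, 0.015]
[-3.3, -14.1, 1.7] [-0.01, 0.004, 0.015]
[-3.5, -14.1, 1.6] [-0.01, 0.004, 0.015]
[-3.7, -14.1, 1.4] [-0.01, 0.004, 0.015]
[-3.9, -14.0, 1.3] [-0.01, 0.004, 0.015]
[-4.1, -14.0, 1.1] [-0.01, 0.004, 0.015]
[-4.4, -13.9, 0.9] [-0.01, 0.004, 0.015]
```

Joint 6 is at its limit here, so I'll use the half-turn-equivalent grasp yaw (145°) instead.

Run:
```python
from h import *
s=plan([.34,.05,.30],down(145.3,0),24)
```

```text
[0.3, -3.5, 0.6] [-0.005, -0.012, -0.117]
[0.7, -3.5, 0.5] [-0.005, -0.012, -0.117]
[1.2, -3.4, 0.5] [-0.005, -0.012, -0.117]
[1.5, -3.2, 0.5] [-0.005, -0.012, -0.117]
[1.9, -3.0, 0.4] [-0.005, -0.012, -0.117]
[2.3, -2.8, 0.4] [-0.005, -0.012, -0.117]
[2.6, -2.5, 0.3] [-0.005, -0.012, -0.117]
[2.9, -2.2, 0.3] [-0.005, -0.012, -0.117]
[3.1, -1.8, 0.3] [-0.005, -0.012, -0.117]
[3.3, -1.5, 0.2] [-0.005, -0.012, -0.117]
[3.4, -1.1, 0.2] [-0.005, -0.012, -0.117]
[3.5, -0.6, 0.1] [-0.005, -0.012, -0.117]
[3.6, -0.2, 0.1] [-0.005, -0.012, -0.117]
[3.6, 0.2, 0.0] [-0.005, -0.012, -0.117]
[3.5, 0.6, -0.0] [-0.005, -0.012, -0.117]
[3.4, 1.0, -0.0] [-0.005, -0.012, -0.117]
[3.3, 1.4, -0.1] [-0.005, -0.012, -0.117]
[3.1, 1.8, -0.1] [-0.005, -0.012, -0.117]
[2.9, 2.1, -0.1] [-0.005, -0.012, -0.117]
[2.6, 2.5, -0.2] [-0.005, -0.012, -0.117]
[2.3, 2.8, -0.2] [-0.005, -0.012, -0.117]
[2.0, 3.0, -0.2] [-0.005, -0.012, -0.117]
[1.6, 3.2, -0.2] [-0.005, -0.012, -0.117]
[1.2, 3.4, -0.2] [-0.005, -0.012, -0.117]
```

Just rotate in place, then translate separately.

```bash
for i in 1 2; do :; done
python3 -m crank '[{"gripper":60,"travel":[1,-3,0],"twist":[-0.005,-0.012,-0.117]},{"gripper":60,"travel":[1,-3,0],"twist":[-0.005,-0.012,-0.117]},{"gripper":60,"travel":[1,-3,0],"twist":[-0.005,-0.012,-0.117]},{"gripper":60,"travel":[2,-3,0],"twist":[-0.005,-0.012,-0.117]},{"gripper":60,"travel":[2,-3,0],"twist":[-0.005,-0.012,-0.117]},{"gripper":60,"travel":[2,-3,0],"twist":[-0.005,-0.012,-0.117]},{"gripper":60,"travel":[3,-2,0],"twist":[-0.005,-0.012,-0.117]},{"gripper":60,"travel":[3,-2,0],"twist":[-0.005,-0.012,-0.117]},{"gripper":60,"travel":[3,-2,0],"twist":[-0.005,-0.012,-0.117]},{"gripper":60,"travel":[3,-1,0],"twist":[-0.005,-0.012,-0.117]},{"gripper":60,"travel":[3,-1,0],"twist":[-0.005,-0.012,-0.117]},{"gripper":60,"travel":[3,0,0],"twist":[-0.005,-0.012,-0.117]}]' | head -3
python3 -m crank '[{"gripper":60,"travel":[4,0,0],"twist":[-0.005,-0.012,-0.117]},{"gripper":60,"travel":[4,0,0],"twist":[-0.005,-0.012,-0.117]},{"gripper":60,"travel":[4,0,0],"twist":[-0.005,-0.012,-0.117]},{"gripper":60,"travel":[3,1,0],"twist":[-0.005,-0.012,-0.117]},{"gripper":60,"travel":[3,1,0],"twist":[-0.005,-0.012,-0.117]},{"gripper":60,"travel":[3,2,0],"twist":[-0.005,-0.012,-0.117]},{"gripper":60,"travel":[3,2,0],"twist":[-0.005,-0.012,-0.117]},{"gripper":60,"travel":[3,2,0],"twist":[-0.005,-0.012,-0.117]},{"gripper":60,"travel":[2,3,0],"twist":[-0.005,-0.012,-0.117]},{"gripper":60,"travel":[2,3,0],"twist":[-0.005,-0.012,-0.117]},{"gripper":60,"travel":[2,3,0],"twist":[-0.005,-0.012,-0.117]},{"gripper":60,"travel":[1,3,0],"twist":[-0.005,-0.012,-0.117]}]' | head -3
python3 - <<'E'
from h import *
print(bot.get_obs()['q'].round(1))
s=plan([.47,.18,.27],down(145.3,0),12)
E
```

```text
time: 13.5
ee_pos: [0.3256, 0.0059, 0.3013]
tcp_rot: [-172.4, -3.6, 64.2]
time: 15.0
ee_pos: [0.3404, 0.0462, 0.3024]
tcp_rot: [-179.8, -0.2, 145.1]
[  7.7 -19.9  -4.  106.2   0.   42.6]
[-2.5, 15.3, 2.6] [-0.0, -0.0, -0.0]
[-2.5, 15.3, 2.6] [-0.0, -0.0, -0.0]
[-2.5, 15.3, 2.6] [-0.0, -0.0, -0.0]
[-2.5, 15.3, 2.6] [-0.0, -0.0, -0.0]
[-2.5, 15.3, 2.7] [-0.0, -0.0, -0.0]
[-2.5, 15.3, 2.7] [-0.0, -0.0, -0.0]
[-2.5, 15.3, 2.7] [-0.0, -0.0, -0.0]
[-2.5, 15.3, 2.7] [-0.0, -0.0, -0.0]
[-2.5, 15.3, 2.7] [-0.0, -0.0, -0.0]
[-2.5, 15.3, 2.7] [-0.0, -0.0, -0.0]
[-2.5, 15.3, 2.7] [-0.0, -0.0, -0.0]
[-2.5, 15.3, 2.7] [-0.0, -0.0, -0.0]
```

```bash
python3 -m crank '[{"gripper":60,"travel":[-4,24,3],"twist":[0,0,0]},{"gripper":60,"travel":[-4,24,3],"twist":[0,0,0]},{"gripper":60,"travel":[-4,24,3],"twist":[0,0,0]},{"gripper":60,"travel":[-4,24,3],"twist":[0,0,0]},{"gripper":60,"travel":[-4,24,3],"twist":[0,0,0]},{"gripper":60,"travel":[-4,24,3],"twist":[0,0,0]},{"gripper":60,"travel":[-4,24,3],"twist":[0,0,0]},{"gripper":60,"travel":[-4,24,3],"twist":[0,0,0]},{"gripper":60,"travel":[0,0,0],"twist":[0,0,0]},{"gripper":60,"travel":[0,0,0],"twist":[0,0,0]}]' | head -3
python3 rolls.py w7
```

```text
time: 16.25
ee_pos: [0.4765, 0.1843, 0.2776]
tcp_rot: [-179.7, -0.3, 144.9]
red [335, 147, 42, 46, 521] [0.468 0.227 0.03 ]
green [334, 78, 46, 47, 621] [0.416 0.263 0.03 ]
green [518, 284, 122, 69, 715] [0.743 0.346 0.03 ]
blue [333, 211, 43, 44, 515] [0.517 0.191 0.03 ]
```

View pics/w7.png

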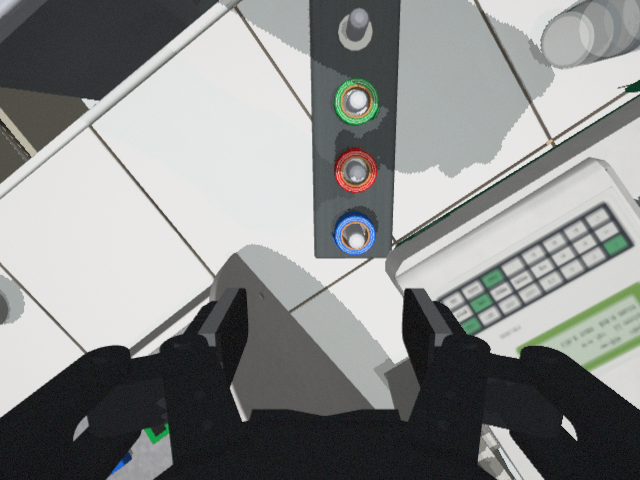

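The view shows the rolls at green (357,101), red (356,170) and blue (355,235), with the instrument corner at about (390,258) close to blue. I'll fit the circles.

```bash
cat > fit.py <<'E'
from h import *
def fit(im,c,f,names=('red','green','blue'),z=.040):
    hsv=cv2.cvtColor(np.ascontiguousarray(im),cv2.COLOR_RGB2HSV);out={}
    C=dict(red=((0,140,50),(8,255,255)),green=((45,100,40),(85,255,255)),blue=((105,140,50),(130,255,255)))
    for n in names:
        m=cv2.inRange(hsv,*C[n]); k,lab,st,ce=cv2.connectedComponentsWithStats(m)
        i=[i for i in range(1,k) if st[i,4]>250 and max(st[i,2],st[i,3])<1.35*min(st[i,2],st[i,3]) and max(st[i,2:4])<75]
        for j in i:
            h=cv2.convexHull(np.argwhere(lab==j)[:,::-1].astype(np.int32)); (u,v),ax,_=cv2.fitEllipse(h)
            out[n]=onz(c,f,u,v,z); print(n,round(u,1),round(v,1),np.round(ax,1),out[n].round(4))
    return out
E
python3 - <<'E'
from fit import *
c,f=cal('wrist');im=cv2.imread('pics/w7.png')[:,:,::-1]
o=fit(im,c,f); d=(o['green']-o['blue']); print('row ang',np.degrees(np.arctan2(d[1],d[0])),np.linalg.norm(d))
g=o['green'];R=down(145.3)
s=plan([g[0],g[1],.10],R,8); plan([g[0],g[1],.013],R,5,s)
E
```

```text
red 355.2 169.9 [42.3 45.3] [0.4673 0.2265 0.04  ]
green 356.3 101.5 [46.1 47.7] [0.416  0.2623 0.04  ]
blue 354.0 233.0 [42.3 43.5] [0.5188 0.1902 0.04  ]
row ang 144.95024709867062 0.12561835968586546
[11.7, 3.7, 22.3] [-0.0, -0.001, -0.001]
[11.7, 3.7, 22.3] [-0.0, -0.001, -0.001]
[11.7, 3.7, 22.3] [-0.0, -0.001, -0.001]
[11.7, 3.7, 22.3] [-0.0, -0.001, -0.001]
[11.8, 3.7, 22.2] [-0.0, -0.001, -0.001]
[11.8, 3.7, 22.2] [-0.0, -0.001, -0.001]
[11.8, 3.7, 22.2] [-0.0, -0.001, -0.001]
[11.8, 3.7, 22.2] [-0.0, -0.001, -0.001]
[0.0, -0.0, 17.4] [0.0, 0.0, 0.0]
[0.0, -0.0, 17.4] [0.0, 0.0, 0.0]
[0.0, -0.0, 17.4] [0.0, 0.0, 0.0]
[0.0, -0.0, 17.4] [0.0, 0.0, 0.0]
[0.0, -0.0, 17.4] [0.0, 0.0, 0.0]
```

```bash
python3 -m crank '[{"gripper":62,"travel":[12,3.7,22],"twist":[0,0,0]},{"gripper":62,"travel":[12,3.7,22],"twist":[0,0,0]},{"gripper":62,"travel":[12,3.7,22],"twist":[0,0,0]},{"gripper":62,"travel":[12,3.7,22],"twist":[0,0,0]},{"gripper":62,"travel":[12,3.7,22],"twist":[0,0,0]},{"gripper":62,"travel":[12,3.7,22],"twist":[0,0,0]},{"gripper":62,"travel":[11,3.7,22],"twist":[0,0,0]},{"gripper":62,"travel":[11,3.7,22],"twist":[0,0,0]},{"gripper":62,"travel":[0,0,0],"twist":[0,0,0]},{"gripper":62,"travel":[0,0,0],"twist":[0,0,0]}]' | head -3
python3 - <<'E'
from fit import *
im,c,f=snap('wrist','w8'); p,R=pose(); print(R.inv().apply([.416-p[0],.2623-p[1],.013-p[2]])*1e3)
a=cv2.resize(im,(600,450));cv2.imwrite('pics/w8.png',a[:,:,::-1])
E
```

```text
time: 17.55
ee_pos: [0.4164, 0.2623, 0.1033]
tcp_rot: [-179.9, -0.2, 144.8]
[ 0.14262053 -0.27177486 90.42753584]
```

View pics/w8.png

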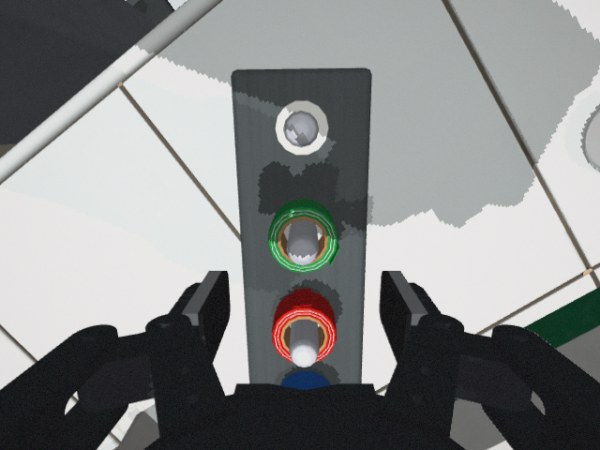

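Green roll at (302,236) sits centred between the fingers. I'll check its row against the projection.

Run:
```python
from fit import *
im,c,f=snap('wrist'); fit(im,c,f); print(proj(c,f,[.416,.2623,.04]),[proj(c,f,p) for p in ([.4164,.2623,.1033],)])
```

```text
[322.57903066 256.35105344] [array([321.93585155, 306.2125686 ])]
```

```bash
python3 -m crank '[{"gripper":62,"travel":[1,0,22],"twist":[0,0,0]},{"gripper":62,"travel":[0,0,22],"twist":[0,0,0]},{"gripper":62,"travel":[0,0,22],"twist":[0,0,0]},{"gripper":62,"travel":[0,0,15],"twist":[0,0,0]},{"gripper":62,"travel":[0,0,9],"twist":[0,0,0]},{"gripper":62,"travel":[0,0,0],"twist":[0,0,0]}]' 40 
python3 -m crank '[{"gripper":35,"travel":[0,0,0],"twist":[0,0,0]},{"gripper":35,"travel":[0,0,0],"twist":[0,0,0]},{"gripper":35,"travel":[0,0,0],"twist":[0,0,0]},{"gripper":35,"travel":[0,0,0],"twist":[0,0,0]},{"gripper":35,"travel":[0,0,0],"twist":[0,0,0]}]' 40
```

```text
time: 18.4
ee_pos: [0.4147, 0.263, 0.012]
tcp_rot: [-179.8, -0.3, 144.8]
wrist_force: [-0.8, 0.4, 0.9]
opening: 0.0622
grasp_force: 0.0
time: 19.02
ee_pos: [0.4152, 0.2634, 0.0131]
tcp_rot: [-179.9, -0.2, 144.8]
wrist_force: [-0.5, -0.9, 5.5]
opening: 0.0416
grasp_force: 40.7
```

```bash
python3 -m crank '[{"gripper":35,"travel":[0,0,-8],"twist":[0,0,0]},{"gripper":35,"travel":[0,0,-15],"twist":[0,0,0]},{"gripper":35,"travel":[0,0,-20],"twist":[0,0,0]},{"gripper":35,"travel":[0,0,-20],"twist":[0,0,0]},{"gripper":35,"travel":[0,0,-25],"twist":[0,0,0]},{"gripper":35,"travel":[0,0,-30],"twist":[0,0,0]},{"gripper":35,"travel":[0,0,-30],"twist":[0,0,0]},{"gripper":35,"travel":[0,0,-30],"twist":[0,0,0]},{"gripper":35,"travel":[0,0,-25],"twist":[0,0,0]},{"gripper":35,"travel":[0,0,-25],"twist":[0,0,0]},{"gripper":35,"travel":[0,0,-10],"twist":[0,0,0]},{"gripper":35,"travel":[0,0,0],"twist":[0,0,0]}]'
cat > held.py <<'E'
import sys
from fit import *
im,c,f=snap('wrist',sys.argv[2]);p,R=pose();col=sys.argv[1]
C=dict(red=((0,140,50),(8,255,255)),green=((45,100,40),(85,255,255)),blue=((105,140,50),(130,255,255)))
m=cv2.inRange(cv2.cvtColor(np.ascontiguousarray(im),cv2.COLOR_RGB2HSV),*C[col]);k,lab,st,ce=cv2.connectedComponentsWithStats(m)
u,v=proj(c,f,p-.0164*R.apply([0,0,1])); print('pred px',u.round(1),v.round(1))
for i in range(1,k):
    if st[i,4]>300: print(st[i].tolist(),ce[i].round(1))
top=lambda dx,h:proj(c,f,p+R.apply([dx,0,h]))
print('front lower edge px for dx=21,h=-.0039:',top(.021,-.0039),' upper',top(.021,-.0289),'rear upper',top(-.021,-.0289))
E
python3 held.py green w9
```

```text
time: 20.52
ee_pos: [0.4162, 0.2634, 0.2506]
tcp_rot: [-179.8, -0.2, 144.8]
wrist_force: [-0.1, 0.0, -0.9]
opening: 0.0415
grasp_force: 40.5
pred px 321.7 325.4
[423, 181, 217, 132, 1922] [547.  237.1]
[263, 264, 125, 135, 3781] [325.9 302.9]
[269, 296, 112, 99, 1030] [324.7 342.7]
[276, 301, 99, 89, 1096] [324.9 345.3]
front lower edge px for dx=21,h=-.0039: [321.78514105 258.8111144 ]  upper [321.27395156 284.17240703] rear upper [321.58998316 398.37538425]
```

View pics/w9.png

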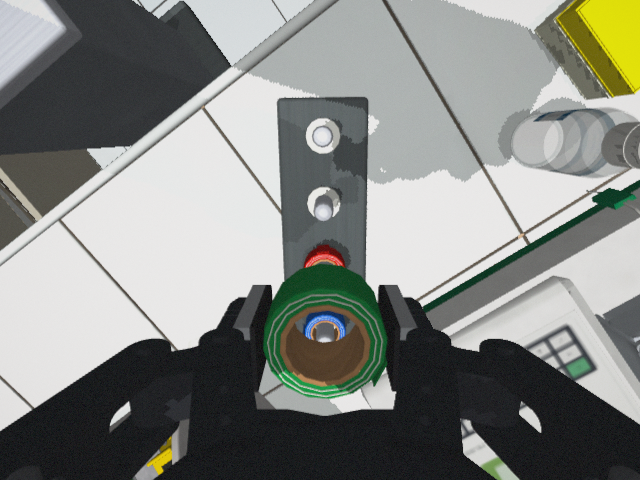

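The green roll is held, centred within about 1 mm (bore at (326,345)). The stand is standing with two empty spindles. Next I'll plan the placing.

```bash
cat >> h.py <<'E'
try:
    M=np.load('mid.npy'); _e=np.array([np.cos(M[3]),np.sin(M[3]),0]); YL=np.array([-_e[1],_e[0],0])
    S=np.cos(np.radians(20))*_e+[0,0,np.sin(np.radians(20))]; N=-np.sin(np.radians(20))*_e+[0,0,np.cos(np.radians(20))]
    PY=np.degrees(M[3])+180; RP=down(PY,-20)
    def seat(c): return M[:3]+YL*.076*(1.5-['yellow','green','blue','red'].index(c))-.0015*S
except FileNotFoundError: pass
E
cat > go.py <<'E'
import sys
from h import *
c=sys.argv[1]; h=float(sys.argv[2])/1e3; n=int(sys.argv[3]); ztcp=.0164
print(RP.apply([0,0,1]),N); s=seat(c)
plan(s+N*(.0125-ztcp+h),RP,n)
E
python3 go.py green 100 18
```

```text
[ 0.34147572  0.0192902  -0.93969262] [-0.34147572 -0.0192902   0.93969262]
[-16.3, -12.9, 4.7] [-0.007, -0.019, -0.037]
[-15.7, -13.5, 5.0] [-0.007, -0.019, -0.037]
[-15.1, -14.1, 5.2] [-0.007, -0.019, -0.037]
[-14.5, -14.7, 5.3] [-0.007, -0.019, -0.037]
[-13.8, -15.3, 5.5] [-0.007, -0.019, -0.037]
[-13.2, -15.8, 5.7] [-0.007, -0.019, -0.037]
[-12.5, -16.3, 5.8] [-0.007, -0.019, -0.037]
[-11.7, -16.8, 5.9] [-0.007, -0.019, -0.037]
[-11.0, -17.3, 6.0] [-0.007, -0.019, -0.037]
[-10.2, -17.7, 6.1] [-0.007, -0.019, -0.037]
[-9.5, -18.1, 6.2] [-0.007, -0.019, -0.037]
[-8.7, -18.5, 6.2] [-0.007, -0.019, -0.037]
[-7.9, -18.8, 6.3] [-0.007, -0.019, -0.037]
[-7.1, -19.1, 6.3] [-0.007, -0.019, -0.037]
[-6.2, -19.4, 6.3] [-0.007, -0.019, -0.037]
[-5.4, -19.7, 6.3] [-0.007, -0.019, -0.037]
[-4.5, -19.9, 6.2] [-0.007, -0.019, -0.037]
[-3.7, -20.1, 6.2] [-0.007, -0.019, -0.037]
```

```bash
python3 -m crank '[{"gripper":35,"travel":[-16,-13,4.7],"twist":[-0.007,-0.019,-0.037]},{"gripper":35,"travel":[-16,-13.5,5],"twist":[-0.007,-0.019,-0.037]},{"gripper":35,"travel":[-15,-14,5],"twist":[-0.007,-0.019,-0.037]},{"gripper":35,"travel":[-14.5,-14.7,5.3],"twist":[-0.007,-0.019,-0.037]},{"gripper":35,"travel":[-14,-15.3,5.5],"twist":[-0.007,-0.019,-0.037]},{"gripper":35,"travel":[-13,-15.8,5.7],"twist":[-0.007,-0.019,-0.037]},{"gripper":35,"travel":[-12.5,-16.3,5.8],"twist":[-0.007,-0.019,-0.037]},{"gripper":35,"travel":[-11.7,-16.8,5.9],"twist":[-0.007,-0.019,-0.037]},{"gripper":35,"travel":[-11,-17.3,6],"twist":[-0.007,-0.019,-0.037]}]' | grep -v wrist
python3 -m crank '[{"gripper":35,"travel":[-10,-17.7,6],"twist":[-0.007,-0.019,-0.037]},{"gripper":35,"travel":[-9.5,-18,6],"twist":[-0.007,-0.019,-0.037]},{"gripper":35,"travel":[-8.7,-18.5,6],"twist":[-0.007,-0.019,-0.037]},{"gripper":35,"travel":[-8,-18.8,6],"twist":[-0.007,-0.019,-0.037]},{"gripper":35,"travel":[-7,-19,6],"twist":[-0.007,-0.019,-0.037]},{"gripper":35,"travel":[-6,-19.4,6],"twist":[-0.007,-0.019,-0.037]},{"gripper":35,"travel":[-5.4,-19.7,6],"twist":[-0.007,-0.019,-0.037]},{"gripper":35,"travel":[-4.5,-20,6],"twist":[-0.007,-0.019,-0.037]},{"gripper":35,"travel":[-3.7,-20,6],"twist":[-0.007,-0.019,-0.037]},{"gripper":35,"travel":[0,0,0],"twist":[0,0,0]},{"gripper":35,"travel":[0,0,0],"twist":[0,0,0]}]'
python3 go.py green 8 6; python3 held.py green w10
```

```text
time: 21.7
ee_pos: [0.4685, 0.0832, 0.2058]
tcp_rot: [178.2, 9.9, 163.9]
opening: 0.0416
grasp_force: 40.6
time: 23.08
ee_pos: [0.5211, -0.0947, 0.165]
tcp_rot: [179.6, 20.1, -176.7]
wrist_force: [-0.3, -0.3, 0.1]
opening: 0.0414
grasp_force: 40.6
[ 0.34147572  0.0192902  -0.93969262] [-0.34147572 -0.0192902   0.93969262]
[0.0, -0.3, 15.5] [0.001, 0.0, 0.0]
[-0.0, -0.3, 15.5] [0.001, 0.0, 0.0]
[-0.0, -0.3, 15.5] [0.001, 0.0, 0.0]
[-0.0, -0.3, 15.5] [0.001, 0.0, 0.0]
[-0.0, -0.2, 15.5] [0.001, 0.0, 0.0]
[-0.0, -0.2, 15.5] [0.001, 0.0, 0.0]
pred px 322.2 326.7
[263, 179, 125, 220, 6884] [323.5 267.9]
[269, 296, 112, 99, 1037] [324.8 342.9]
[276, 301, 99, 89, 1105] [324.8 345.3]
front lower edge px for dx=21,h=-.0039: [322.3072325  259.61393073]  upper [321.81840346 285.26665454] rear upper [322.17109125 400.3962047 ]
```

Roll has not shifted in the grip. Descend.

```bash
python3 -m crank '[{"gripper":35,"travel":[0,-0.3,15.5],"twist":[0.001,0,0]},{"gripper":35,"travel":[0,-0.3,15.5],"twist":[0.001,0,0]},{"gripper":35,"travel":[0,-0.3,15.5],"twist":[0.001,0,0]},{"gripper":35,"travel":[0,-0.3,15.5],"twist":[0.001,0,0]},{"gripper":35,"travel":[0,-0.3,15.5],"twist":[0.001,0,0]},{"gripper":35,"travel":[0,-0.3,15.5],"twist":[0.001,0,0]},{"gripper":35,"travel":[0,0,0],"twist":[0,0,0]},{"gripper":35,"travel":[0,0,0],"twist":[0,0,0]}]'
python3 go.py green 0.5 3
```

```text
time: 24.12
ee_pos: [0.5538, -0.0948, 0.0787]
tcp_rot: [-180.0, 20.2, -176.6]
wrist_force: [-0.5, -0.9, 0.2]
opening: 0.0415
grasp_force: 40.6
[ 0.34147572  0.0192902  -0.93969262] [-0.34147572 -0.0192902   0.93969262]
[0.3, 0.2, 2.8] [0.0, 0.001, 0.001]
[0.3, 0.2, 2.8] [0.0, 0.001, 0.001]
[0.3, 0.2, 2.8] [0.0, 0.001, 0.001]
```

```bash
python3 -m crank '[{"gripper":35,"travel":[0,0,2.5],"twist":[0,0,0]},{"gripper":35,"travel":[0,0,2.5],"twist":[0,0,0]},{"gripper":35,"travel":[0,0,2],"twist":[0,0,0]},{"gripper":35,"travel":[0,0,0],"twist":[0,0,0]},{"gripper":35,"travel":[0,0,0],"twist":[0,0,0]}]'
```

```text
time: 24.75
ee_pos: [0.5561, -0.0946, 0.0718]
tcp_rot: [-180.0, 20.2, -176.6]
wrist_force: [0.6, 0.4, -0.6]
opening: 0.0409
grasp_force: 40.6
```

```bash
for k in 1; do python3 -m crank '[{"gripper":35,"travel":[0,0,1.2],"twist":[0,0,0]},{"gripper":35,"travel":[0,0,0],"twist":[0,0,0]},{"gripper":35,"travel":[0,0,0],"twist":[0,0,0]}]' | egrep 'ee_pos|wrist'; done
python3 -m crank '[{"gripper":35,"travel":[0,0,1],"twist":[0,0,0]},{"gripper":35,"travel":[0,0,0],"twist":[0,0,0]},{"gripper":35,"travel":[0,0,0],"twist":[0,0,0]}]' | egrep 'ee_pos|wrist'
```

```text
ee_pos: [0.5565, -0.0946, 0.0712]
wrist_force: [-3.9, 1.0, 5.9]
ee_pos: [0.5567, -0.0946, 0.0712]
wrist_force: [-13.3, 1.7, 15.1]
```

```bash
python3 -m crank '[{"gripper":35,"travel":[0,0,-1],"twist":[0,0,0]},{"gripper":42,"travel":[0,0,0],"twist":[0,0,0]},{"gripper":46,"travel":[0,0,0],"twist":[0,0,0]},{"gripper":54,"travel":[0,0,0],"twist":[0,0,0]},{"gripper":54,"travel":[0,0,0],"twist":[0,0,0]},{"gripper":54,"travel":[0,0,-10],"twist":[0,0,0]},{"gripper":54,"travel":[0,0,-25],"twist":[0,0,0]},{"gripper":54,"travel":[0,0,-40],"twist":[0,0,0]},{"gripper":54,"travel":[0,0,-50],"twist":[0,0,0]},{"gripper":54,"travel":[0,0,0],"twist":[0,0,0]},{"gripper":54,"travel":[0,0,0],"twist":[0,0,0]}]'
cat > check.py <<'E'
import sys
from fit import *
# check roll on its seat: outer contour of top face vs projected circle
im,c,f=snap('wrist',sys.argv[1])
C=dict(red=((0,140,50),(8,255,255)),green=((45,100,40),(85,255,255)),blue=((105,140,50),(130,255,255)))
for n in sys.argv[2:]:
    m=cv2.inRange(cv2.cvtColor(np.ascontiguousarray(im),cv2.COLOR_RGB2HSV),*C[n]);k,lab,st,ce=cv2.connectedComponentsWithStats(m)
    s=seat(n);t=np.linspace(0,6.28,60)
    P=np.array([proj(c,f,s+N*h+.021*(np.cos(a)*S+np.sin(a)*YL)) for a in t for h in(0,.025)]); b=P.min(0),P.max(0)
    u=proj(c,f,s+N*.0125); i=min((i for i in range(1,k) if st[i,4]>200),key=lambda i:np.hypot(*(ce[i]-u)))
    print(n,'pred box',b[0].round(1),b[1].round(1),'obs',st[i,:2],st[i,:2]+st[i,2:4]-1)
E
python3 check.py w11 green
```

```text
time: 26.88
ee_pos: [0.5134, -0.0971, 0.1881]
tcp_rot: [-180.0, 20.2, -176.7]
wrist_force: [0.2, -0.1, -1.0]
opening: 0.0539
grasp_force: 0.0
green pred box [291.1 199.4] [357.  269.8] obs [293 174] [358 271]
```

Green sits within about 1 mm of its seat. Back to the stand viewing pose.

Run:
```python
from h import *
plan([.477,.184,.277],down(145,0),12)
```

```text
[-1.0, 23.6, -7.6] [0.01, 0.028, 0.055]
[0.5, 23.5, -7.8] [0.01, 0.028, 0.055]
[2.0, 23.3, -8.0] [0.01, 0.028, 0.055]
[3.5, 23.1, -8.2] [0.01, 0.028, 0.055]
[5.0, 22.8, -8.3] [0.01, 0.028, 0.055]
[6.5, 22.4, -8.3] [0.01, 0.028, 0.055]
[7.9, 21.9, -8.4] [0.01, 0.028, 0.055]
[9.4, 21.4, -8.3] [0.01, 0.028, 0.055]
[10.8, 20.7, -8.2] [0.01, 0.028, 0.055]
[12.1, 20.0, -8.1] [0.01, 0.028, 0.055]
[13.4, 19.2, -8.0] [0.01, 0.028, 0.055]
[14.7, 18.4, -7.7] [0.01, 0.028, 0.055]
```

```bash
python3 -m crank '[{"gripper":62,"travel":[-1,23.5,-7.6],"twist":[0.01,0.028,0.055]},{"gripper":62,"travel":[0.5,23.5,-7.8],"twist":[0.01,0.028,0.055]},{"gripper":62,"travel":[2,23.3,-8],"twist":[0.01,0.028,0.055]},{"gripper":62,"travel":[3.5,23,-8],"twist":[0.01,0.028,0.055]},{"gripper":62,"travel":[5,23,-8],"twist":[0.01,0.028,0.055]},{"gripper":62,"travel":[6.5,22.5,-8],"twist":[0.01,0.028,0.055]},{"gripper":62,"travel":[8,22,-8],"twist":[0.01,0.028,0.055]},{"gripper":62,"travel":[9.5,21.5,-8],"twist":[0.01,0.028,0.055]},{"gripper":62,"travel":[11,20.5,-8],"twist":[0.01,0.028,0.055]},{"gripper":62,"travel":[12,20,-8],"twist":[0.01,0.028,0.055]},{"gripper":62,"travel":[13.5,19,-8],"twist":[0.01,0.028,0.055]},{"gripper":62,"travel":[14.5,18.5,-8],"twist":[0.01,0.028,0.055]}]' | head -3
python3 -m crank '[{"gripper":62,"travel":[0,0,0],"twist":[0,0,0]},{"gripper":62,"travel":[0,0,0],"twist":[0,0,0]}]' | head -3
cat > pick.py <<'E'
import sys
from fit import *
im,c,f=snap('wrist',sys.argv[1]);o=fit(im,c,f,('red','blue'));n=sys.argv[2];g=o[n];yaw=float(sys.argv[3]) if len(sys.argv)>3 else 145
if 'red' in o and 'blue' in o:
    d=o['red']-o['blue'];print(np.degrees(np.arctan2(d[1],d[0])),np.linalg.norm(d))
plan([g[0],g[1],.10],down(yaw),8)
E
python3 pick.py w12 red
```

```text
time: 28.42
ee_pos: [0.4768, 0.1849, 0.2743]
tcp_rot: [-179.8, 0.1, 145.0]
time: 28.68
ee_pos: [0.477, 0.1837, 0.2746]
tcp_rot: [-179.8, 0.2, 145.2]
red 355.4 167.7 [43.1 45.3] [0.4671 0.2265 0.04  ]
blue 353.7 231.3 [42.8 43.7] [0.5185 0.1902 0.04  ]
144.82309284629906 0.06295537636784522
[4.2, 3.8, 21.8] [-0.0, 0.0, 0.0]
[4.2, 3.8, 21.8] [-0.0, 0.0, 0.0]
[4.1, 3.7, 21.8] [-0.0, 0.0, 0.0]
[4.1, 3.7, 21.8] [-0.0, 0.0, 0.0]
[4.1, 3.7, 21.8] [-0.0, 0.0, 0.0]
[4.1, 3.7, 21.8] [-0.0, 0.0, 0.0]
[4.1, 3.7, 21.9] [-0.0, 0.0, 0.0]
[4.1, 3.7, 21.9] [-0.0, 0.0, 0.0]
```

```bash
python3 -m crank '[{"gripper":62,"travel":[4.1,3.7,22],"twist":[0,0,0]},{"gripper":62,"travel":[4.1,3.7,22],"twist":[0,0,0]},{"gripper":62,"travel":[4.1,3.7,22],"twist":[0,0,0]},{"gripper":62,"travel":[4.1,3.7,22],"twist":[0,0,0]},{"gripper":62,"travel":[4.1,3.7,22],"twist":[0,0,0]},{"gripper":62,"travel":[4.1,3.7,22],"twist":[0,0,0]},{"gripper":62,"travel":[4.1,3.7,22],"twist":[0,0,0]},{"gripper":62,"travel":[4.1,3.7,20],"twist":[0,0,0]},{"gripper":62,"travel":[0,0,0],"twist":[0,0,0]},{"gripper":62,"travel":[0,0,0],"twist":[0,0,0]}]' | head -3
python3 - <<'E'
from h import *
p,R=pose(); print(R.inv().apply([.4671-p[0],.2265-p[1],.013-p[2]])*1e3)
E
```

```text
time: 29.98
ee_pos: [0.4677, 0.2261, 0.1023]
tcp_rot: [-179.9, 0.2, 145.1]
[ 1.10138537  0.1013245  89.34614464]
```

```bash
python3 -m crank '[{"gripper":62,"travel":[1,0,22],"twist":[0,0,0]},{"gripper":62,"travel":[0,0,22],"twist":[0,0,0]},{"gripper":62,"travel":[0,0,22],"twist":[0,0,0]},{"gripper":62,"travel":[0,0,14],"twist":[0,0,0]},{"gripper":62,"travel":[0,0,9],"twist":[0,0,0]},{"gripper":62,"travel":[0,0,0],"twist":[0,0,0]},{"gripper":35,"travel":[0,0,0],"twist":[0,0,0]},{"gripper":35,"travel":[0,0,0],"twist":[0,0,0]},{"gripper":35,"travel":[0,0,0],"twist":[0,0,0]},{"gripper":35,"travel":[0,0,0],"twist":[0,0,0]},{"gripper":35,"travel":[0,0,0],"twist":[0,0,0]}]' 40
python3 -m crank '[{"gripper":35,"travel":[0,0,-8],"twist":[0,0,0]},{"gripper":35,"travel":[0,0,-15],"twist":[0,0,0]},{"gripper":35,"travel":[0,0,-20],"twist":[0,0,0]},{"gripper":35,"travel":[0,0,-20],"twist":[0,0,0]},{"gripper":35,"travel":[0,0,-25],"twist":[0,0,0]},{"gripper":35,"travel":[0,0,-30],"twist":[0,0,0]},{"gripper":35,"travel":[0,0,-30],"twist":[0,0,0]},{"gripper":35,"travel":[0,0,-30],"twist":[0,0,0]},{"gripper":35,"travel":[0,0,-25],"twist":[0,0,0]},{"gripper":35,"travel":[0,0,-25],"twist":[0,0,0]},{"gripper":35,"travel":[0,0,-10],"twist":[0,0,0]},{"gripper":35,"travel":[0,0,0],"twist":[0,0,0]}]'
python3 held.py red w13; python3 go.py red 100 22
```

```text
time: 31.35
ee_pos: [0.4674, 0.2271, 0.0136]
tcp_rot: [-180.0, 0.2, 145.1]
wrist_force: [-0.3, -0.2, 5.7]
opening: 0.0409
grasp_force: 40.7
time: 32.85
ee_pos: [0.4665, 0.2277, 0.2511]
tcp_rot: [-180.0, 0.2, 145.1]
wrist_force: [-0.4, 0.1, -1.6]
opening: 0.0405
grasp_force: 40.4
pred px 321.8 325.3
[264, 260, 122, 139, 3136] [324.1 299.7]
[269, 297, 111, 98, 866] [321.  344.3]
[275, 303, 100, 87, 1089] [324.8 346. ]
front lower edge px for dx=21,h=-.0039: [321.87417432 258.7093935 ]  upper [321.37274741 284.06406498] rear upper [321.68697742 398.27476126]
[ 0.34147572  0.0192902  -0.93969262] [-0.34147572 -0.0192902   0.93969262]
[-14.7, -16.0, 4.0] [-0.005, -0.015, -0.03]
[-14.2, -16.5, 4.1] [-0.005, -0.015, -0.03]
[-13.6, -16.9, 4.2] [-0.005, -0.015, -0.03]
[-13.0, -17.4, 4.4] [-0.005, -0.015, -0.03]
[-12.4, -17.8, 4.5] [-0.005, -0.015, -0.03]
[-11.8, -18.2, 4.5] [-0.005, -0.015, -0.03]
[-11.2, -18.5, 4.6] [-0.005, -0.015, -0.03]
[-10.6, -18.9, 4.7] [-0.005, -0.015, -0.03]
[-10.0, -19.2, 4.7] [-0.005, -0.015, -0.03]
[-9.3, -19.5, 4.8] [-0.005, -0.015, -0.03]
[-8.6, -19.8, 4.8] [-0.005, -0.015, -0.03]
[-8.0, -20.1, 4.8] [-0.005, -0.015, -0.03]
[-7.3, -20.3, 4.8] [-0.005, -0.015, -0.03]
[-6.6, -20.6, 4.8] [-0.005, -0.015, -0.03]
[-5.9, -20.8, 4.8] [-0.005, -0.015, -0.03]
[-5.2, -21.0, 4.8] [-0.005, -0.015, -0.03]
[-4.5, -21.2, 4.7] [-0.005, -0.015, -0.03]
[-3.8, -21.3, 4.7] [-0.005, -0.015, -0.03]
[-3.1, -21.4, 4.6] [-0.005, -0.015, -0.03]
[-2.4, -21.5, 4.5] [-0.005, -0.015, -0.03]
[-1.7, -21.6, 4.5] [-0.005, -0.015, -0.03]
[-1.0, -21.7, 4.4] [-0.005, -0.015, -0.03]
```

```bash
python3 -m crank '[{"gripper":35,"travel":[-14.7,-16,4],"twist":[-0.005,-0.015,-0.03]},{"gripper":35,"travel":[-14,-16.5,4],"twist":[-0.005,-0.015,-0.03]},{"gripper":35,"travel":[-13.6,-17,4],"twist":[-0.005,-0.015,-0.03]},{"gripper":35,"travel":[-13,-17.4,4.4],"twist":[-0.005,-0.015,-0.03]},{"gripper":35,"travel":[-12.4,-17.8,4.5],"twist":[-0.005,-0.015,-0.03]},{"gripper":35,"travel":[-11.8,-18.2,4.5],"twist":[-0.005,-0.015,-0.03]},{"gripper":35,"travel":[-11.2,-18.5,4.6],"twist":[-0.005,-0.015,-0.03]},{"gripper":35,"travel":[-10.6,-19,4.7],"twist":[-0.005,-0.015,-0.03]},{"gripper":35,"travel":[-10,-19.2,4.7],"twist":[-0.005,-0.015,-0.03]},{"gripper":35,"travel":[-9.3,-19.5,4.8],"twist":[-0.005,-0.015,-0.03]},{"gripper":35,"travel":[-8.6,-19.8,4.8],"twist":[-0.005,-0.015,-0.03]}]' | grep -v wrist
python3 -m crank '[{"gripper":35,"travel":[-8,-20,4.8],"twist":[-0.005,-0.015,-0.03]},{"gripper":35,"travel":[-7.3,-20.3,4.8],"twist":[-0.005,-0.015,-0.03]},{"gripper":35,"travel":[-6.6,-20.6,4.8],"twist":[-0.005,-0.015,-0.03]},{"gripper":35,"travel":[-6,-20.8,4.8],"twist":[-0.005,-0.015,-0.03]},{"gripper":35,"travel":[-5.2,-21,4.8],"twist":[-0.005,-0.015,-0.03]},{"gripper":35,"travel":[-4.5,-21.2,4.7],"twist":[-0.005,-0.015,-0.03]},{"gripper":35,"travel":[-3.8,-21.3,4.7],"twist":[-0.005,-0.015,-0.03]},{"gripper":35,"travel":[-3,-21.4,4.6],"twist":[-0.005,-0.015,-0.03]},{"gripper":35,"travel":[-2.4,-21.5,4.5],"twist":[-0.005,-0.015,-0.03]},{"gripper":35,"travel":[-1.7,-21.6,4.5],"twist":[-0.005,-0.015,-0.03]},{"gripper":35,"travel":[-1,-21.7,4.4],"twist":[-0.005,-0.015,-0.03]},{"gripper":35,"travel":[0,0,0],"twist":[0,0,0]}]'
python3 -m crank '[{"gripper":35,"travel":[0,0,0],"twist":[0,0,0]}]' |tail -2
python3 go.py red 8 6; python3 held.py red w14
```

```text
time: 34.28
ee_pos: [0.4974, -0.0108, 0.2065]
tcp_rot: [178.6, 9.9, 164.0]
opening: 0.0406
grasp_force: 40.4
time: 35.78
ee_pos: [0.5289, -0.2484, 0.1641]
tcp_rot: [-179.7, 19.5, -176.7]
wrist_force: [-0.1, -0.5, -0.7]
opening: 0.0405
grasp_force: 40.4
opening: 0.0405
grasp_force: 40.4
[ 0.34147572  0.0192902  -0.93969262] [-0.34147572 -0.0192902   0.93969262]
[-0.2, 0.0, 15.6] [-0.001, -0.001, 0.0]
[-0.1, -0.0, 15.6] [-0.001, -0.001, 0.0]
[-0.1, -0.0, 15.6] [-0.001, -0.001, 0.0]
[-0.1, -0.0, 15.6] [-0.001, -0.001, 0.0]
[-0.1, -0.1, 15.6] [-0.001, -0.001, 0.0]
[-0.1, -0.1, 15.6] [-0.001, -0.001, 0.0]
pred px 322.2 326.8
[264, 181, 123, 218, 6068] [324.3 265.4]
[269, 297, 112, 98, 945] [324.7 344.6]
[275, 303, 100, 87, 1125] [324.3 346.5]
front lower edge px for dx=21,h=-.0039: [322.2159873  259.68697693]  upper [321.7245782  285.35558006] rear upper [322.08781711 400.48962466]
```

```bash
python3 -m crank '[{"gripper":35,"travel":[0,0,15.5],"twist":[-0.001,-0.001,0]},{"gripper":35,"travel":[0,0,15.5],"twist":[-0.001,-0.001,0]},{"gripper":35,"travel":[0,0,15.5],"twist":[-0.001,-0.001,0]},{"gripper":35,"travel":[0,0,15.5],"twist":[-0.001,-0.001,0]},{"gripper":35,"travel":[0,0,15.5],"twist":[-0.001,-0.001,0]},{"gripper":35,"travel":[0,0,15.5],"twist":[-0.001,-0.001,0]},{"gripper":35,"travel":[0,0,4],"twist":[0,0,0]},{"gripper":35,"travel":[0,0,0],"twist":[0,0,0]},{"gripper":35,"travel":[0,0,0],"twist":[0,0,0]}]'
python3 go.py red 0 1
python3 -m crank '[{"gripper":35,"travel":[0,0,2],"twist":[0,0,0]},{"gripper":35,"travel":[0,0,0],"twist":[0,0,0]},{"gripper":35,"travel":[0,0,0],"twist":[0,0,0]}]' | egrep 'ee_pos|wrist'
```

```text
time: 37.08
ee_pos: [0.563, -0.2465, 0.0757]
tcp_rot: [-179.9, 20.1, -176.6]
wrist_force: [0.2, 0.0, -1.2]
opening: 0.0406
grasp_force: 40.4
[ 0.34147572  0.0192902  -0.93969262] [-0.34147572 -0.0192902   0.93969262]
[0.6, 0.7, 5.7] [-0.001, 0.001, 0.003]
ee_pos: [0.5635, -0.2463, 0.0731]
wrist_force: [-0.0, 0.0, -1.0]
```

```bash
python3 -m crank '[{"gripper":35,"travel":[0.5,0.5,1.2],"twist":[0,0,0]},{"gripper":35,"travel":[0,0,0],"twist":[0,0,0]},{"gripper":35,"travel":[0,0,0],"twist":[0,0,0]}]' | egrep 'ee_pos|wrist'
python3 -m crank '[{"gripper":35,"travel":[0,0,1],"twist":[0,0,0]},{"gripper":35,"travel":[0,0,0],"twist":[0,0,0]},{"gripper":35,"travel":[0,0,0],"twist":[0,0,0]}]' | egrep 'ee_pos|wrist'
```

```text
ee_pos: [0.5633, -0.2457, 0.0716]
wrist_force: [0.7, 1.0, 0.1]
ee_pos: [0.5636, -0.2458, 0.0712]
wrist_force: [-5.9, 1.8, 5.2]
```

```bash
python3 -m crank '[{"gripper":35,"travel":[0,0,-0.3],"twist":[0,0,0]},{"gripper":42,"travel":[0,0,0],"twist":[0,0,0]},{"gripper":46,"travel":[0,0,0],"twist":[0,0,0]},{"gripper":54,"travel":[0,0,0],"twist":[0,0,0]},{"gripper":54,"travel":[0,0,0],"twist":[0,0,0]},{"gripper":54,"travel":[0,0,-10],"twist":[0,0,0]},{"gripper":54,"travel":[0,0,-25],"twist":[0,0,0]},{"gripper":54,"travel":[0,0,-40],"twist":[0,0,0]},{"gripper":54,"travel":[0,0,-50],"twist":[0,0,0]},{"gripper":54,"travel":[0,0,0],"twist":[0,0,0]},{"gripper":54,"travel":[0,0,0],"twist":[0,0,0]}]' | head -3
python3 check.py w15 red
python3 - <<'E'
from h import *
plan([.477,.184,.277],down(145,0),18)
E
```

```text
time: 39.58
ee_pos: [0.5208, -0.2481, 0.1886]
tcp_rot: [-179.9, 20.0, -176.6]
red pred box [290.2 200.9] [355.9 271. ] obs [293 175] [356 271]
[-0.8, 24.1, -5.0] [0.006, 0.019, 0.037]
[0.2, 24.1, -5.2] [0.006, 0.019, 0.037]
[1.2, 24.0, -5.3] [0.006, 0.019, 0.037]
[2.2, 23.9, -5.5] [0.006, 0.019, 0.037]
[3.2, 23.8, -5.6] [0.006, 0.019, 0.037]
[4.2, 23.6, -5.6] [0.006, 0.019, 0.037]
[5.1, 23.4, -5.7] [0.006, 0.019, 0.037]
[6.1, 23.2, -5.8] [0.006, 0.019, 0.037]
[7.0, 22.9, -5.8] [0.006, 0.019, 0.037]
[8.0, 22.6, -5.8] [0.006, 0.019, 0.037]
[8.9, 22.2, -5.8] [0.006, 0.019, 0.037]
[9.8, 21.8, -5.7] [0.006, 0.019, 0.037]
[10.7, 21.4, -5.7] [0.006, 0.019, 0.037]
[11.6, 21.0, -5.6] [0.006, 0.019, 0.037]
[12.5, 20.5, -5.5] [0.006, 0.019, 0.037]
[13.3, 20.0, -5.4] [0.006, 0.019, 0.037]
[14.2, 19.4, -5.3] [0.006, 0.019, 0.037]
[15.0, 18.9, -5.1] [0.006, 0.019, 0.037]
```

Red is seated too. Now to blue.

```bash
python3 -m crank '[{"gripper":58,"travel":[-0.8,24,-5],"twist":[0.006,0.019,0.037]},{"gripper":58,"travel":[0.2,24,-5.2],"twist":[0.006,0.019,0.037]},{"gripper":58,"travel":[1.2,24,-5.3],"twist":[0.006,0.019,0.037]},{"gripper":58,"travel":[2.2,24,-5.5],"twist":[0.006,0.019,0.037]},{"gripper":58,"travel":[3.2,24,-5.6],"twist":[0.006,0.019,0.037]},{"gripper":58,"travel":[4.2,23.6,-5.6],"twist":[0.006,0.019,0.037]},{"gripper":58,"travel":[5,23.4,-5.7],"twist":[0.006,0.019,0.037]},{"gripper":58,"travel":[6,23,-5.8],"twist":[0.006,0.019,0.037]},{"gripper":58,"travel":[7,23,-5.8],"twist":[0.006,0.019,0.037]}]' | head -3
python3 -m crank '[{"gripper":58,"travel":[8,22.6,-5.8],"twist":[0.006,0.019,0.037]},{"gripper":58,"travel":[9,22.2,-5.8],"twist":[0.006,0.019,0.037]},{"gripper":58,"travel":[10,22,-5.7],"twist":[0.006,0.019,0.037]},{"gripper":58,"travel":[11,21.4,-5.7],"twist":[0.006,0.019,0.037]},{"gripper":58,"travel":[11.6,21,-5.6],"twist":[0.006,0.019,0.037]},{"gripper":58,"travel":[12.5,20.5,-5.5],"twist":[0.006,0.019,0.037]},{"gripper":58,"travel":[13,20,-5.4],"twist":[0.006,0.019,0.037]},{"gripper":58,"travel":[14,19.5,-5.3],"twist":[0.006,0.019,0.037]},{"gripper":58,"travel":[15,19,-5],"twist":[0.006,0.019,0.037]},{"gripper":58,"travel":[0,0,0],"twist":[0,0,0]},{"gripper":58,"travel":[0,0,0],"twist":[0,0,0]}]' | head -3
python3 pick.py w16 blue 165
```

```text
time: 40.75
ee_pos: [0.499, -0.0311, 0.2322]
tcp_rot: [178.2, 9.6, 163.8]
time: 42.12
ee_pos: [0.478, 0.1837, 0.2784]
tcp_rot: [179.8, -0.5, 145.0]
blue 355.5 206.9 [42.9 43.5] [0.4995 0.208  0.04  ]
[-0.6, 4.0, 22.4] [0.001, -0.001, -0.044]
[-0.8, 4.0, 22.3] [0.001, -0.001, -0.044]
[-0.9, 3.9, 22.3] [0.001, -0.001, -0.044]
[-1.1, 3.9, 22.3] [0.001, -0.001, -0.044]
[-1.2, 3.9, 22.3] [0.001, -0.001, -0.044]
[-1.4, 3.8, 22.3] [0.001, -0.001, -0.044]
[-1.5, 3.8, 22.3] [0.001, -0.001, -0.044]
[-1.7, 3.7, 22.3] [0.001, -0.001, -0.044]
```

The stand has been knocked: blue moved by about (-19,+18) mm, away from the instrument. I'll keep yaw 145.

Run:
```python
from h import *
plan([.4995,.208,.10],down(145),8)
im=cv2.imread('pics/w16.png')
cv2.imwrite('pics/w16c.png',cv2.resize(im,(480,360)))
```

```text
[-0.6, 4.0, 22.4] [0.001, -0.001, -0.0]
[-0.6, 4.0, 22.3] [0.001, -0.001, -0.0]
[-0.6, 4.0, 22.3] [0.001, -0.001, -0.0]
[-0.6, 4.0, 22.3] [0.001, -0.001, -0.0]
[-0.5, 4.0, 22.3] [0.001, -0.001, -0.0]
[-0.5, 4.0, 22.3] [0.001, -0.001, -0.0]
[-0.5, 4.0, 22.3] [0.001, -0.001, -0.0]
[-0.5, 4.0, 22.3] [0.001, -0.001, -0.0]
```

View pics/w16c.png

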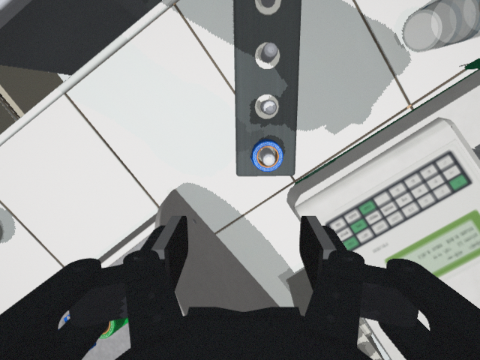

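The picture shows the stand upright, shifted along its row, with blue at (268,155) clear of the instrument.

```bash
python3 -m crank '[{"gripper":60,"travel":[-0.6,4,22],"twist":[0,0,0]},{"gripper":60,"travel":[-0.6,4,22],"twist":[0,0,0]},{"gripper":60,"travel":[-0.6,4,22],"twist":[0,0,0]},{"gripper":60,"travel":[-0.6,4,22],"twist":[0,0,0]},{"gripper":60,"travel":[-0.6,4,22],"twist":[0,0,0]},{"gripper":60,"travel":[-0.6,4,22],"twist":[0,0,0]},{"gripper":60,"travel":[-0.6,4,22],"twist":[0,0,0]},{"gripper":60,"travel":[-0.6,4,22],"twist":[0,0,0]},{"gripper":60,"travel":[0,0,0],"twist":[0,0,0]},{"gripper":60,"travel":[0,0,0],"twist":[0,0,0]}]' | head -3
python3 - <<'E'
from h import *
p,R=pose(); print(R.inv().apply([.4995-p[0],.208-p[1],.013-p[2]])*1e3)
E
```

```text
time: 43.42
ee_pos: [0.5, 0.2085, 0.1045]
tcp_rot: [179.7, -0.4, 144.9]
[-0.54466699 -1.25557772 91.45501204]
```

```bash
python3 -m crank '[{"gripper":60,"travel":[-0.5,-1,22],"twist":[0.004,-0.006,0]},{"gripper":60,"travel":[0,0,22],"twist":[0,0,0]},{"gripper":60,"travel":[0,0,22],"twist":[0,0,0]},{"gripper":60,"travel":[0,0,15],"twist":[0,0,0]},{"gripper":60,"travel":[0,0,10],"twist":[0,0,0]},{"gripper":60,"travel":[0,0,0],"twist":[0,0,0]},{"gripper":35,"travel":[0,0,0],"twist":[0,0,0]},{"gripper":35,"travel":[0,0,0],"twist":[0,0,0]},{"gripper":35,"travel":[0,0,0],"twist":[0,0,0]},{"gripper":35,"travel":[0,0,0],"twist":[0,0,0]},{"gripper":35,"travel":[0,0,0],"twist":[0,0,0]}]' 40
python3 -m crank '[{"gripper":35,"travel":[0,0,-8],"twist":[0,0,0]},{"gripper":35,"travel":[0,0,-15],"twist":[0,0,0]},{"gripper":35,"travel":[0,0,-20],"twist":[0,0,0]},{"gripper":35,"travel":[0,0,-20],"twist":[0,0,0]},{"gripper":35,"travel":[0,0,-25],"twist":[0,0,0]},{"gripper":35,"travel":[0,0,-30],"twist":[0,0,0]},{"gripper":35,"travel":[0,0,-30],"twist":[0,0,0]},{"gripper":35,"travel":[0,0,-30],"twist":[0,0,0]},{"gripper":35,"travel":[0,0,-25],"twist":[0,0,0]},{"gripper":35,"travel":[0,0,-25],"twist":[0,0,0]},{"gripper":35,"travel":[0,0,-10],"twist":[0,0,0]},{"gripper":35,"travel":[0,0,0],"twist":[0,0,0]}]'
python3 held.py blue w17; python3 go.py blue 100 18
```

```text
time: 44.8
ee_pos: [0.5001, 0.2084, 0.0137]
tcp_rot: [179.8, -0.0, 144.9]
wrist_force: [-0.9, -0.4, 6.3]
opening: 0.0409
grasp_force: 40.9
time: 46.3
ee_pos: [0.4999, 0.2077, 0.2511]
tcp_rot: [179.9, -0.1, 144.9]
wrist_force: [-0.5, -0.8, -1.5]
opening: 0.0406
grasp_force: 40.5
pred px 321.8 325.2
[264, 265, 123, 134, 3691] [322.8 303. ]
[270, 296, 110, 98, 964] [324.4 342.8]
[275, 302, 100, 88, 995] [324.6 344.9]
front lower edge px for dx=21,h=-.0039: [321.88214512 258.65487487]  upper [321.38526562 283.99807953] rear upper [321.69842707 398.17195668]
[ 0.34147572  0.0192902  -0.93969262] [-0.34147572 -0.0192902   0.93969262]
[-13.3, -16.4, 4.7] [-0.006, -0.019, -0.037]
[-12.6, -16.9, 4.9] [-0.006, -0.019, -0.037]
[-11.9, -17.4, 5.0] [-0.006, -0.019, -0.037]
[-11.2, -17.9, 5.1] [-0.006, -0.019, -0.037]
[-10.4, -18.3, 5.2] [-0.006, -0.019, -0.037]
[-9.6, -18.7, 5.3] [-0.006, -0.019, -0.037]
[-8.8, -19.1, 5.3] [-0.006, -0.019, -0.037]
[-8.0, -19.4, 5.3] [-0.006, -0.019, -0.037]
[-7.2, -19.7, 5.4] [-0.006, -0.019, -0.037]
[-6.4, -20.0, 5.4] [-0.006, -0.019, -0.037]
[-5.5, -20.3, 5.3] [-0.006, -0.019, -0.037]
[-4.7, -20.5, 5.3] [-0.006, -0.019, -0.037]
[-3.8, -20.7, 5.3] [-0.006, -0.019, -0.037]
[-2.9, -20.8, 5.2] [-0.006, -0.019, -0.037]
[-2.1, -21.0, 5.1] [-0.006, -0.019, -0.037]
[-1.2, -21.0, 5.0] [-0.006, -0.019, -0.037]
[-0.3, -21.1, 4.9] [-0.006, -0.019, -0.037]
[0.5, -21.1, 4.7] [-0.006, -0.019, -0.037]
```

```bash
python3 -m crank '[{"gripper":35,"travel":[-13.3,-16.4,4.7],"twist":[-0.006,-0.019,-0.037]},{"gripper":35,"travel":[-12.6,-17,5],"twist":[-0.006,-0.019,-0.037]},{"gripper":35,"travel":[-12,-17.4,5],"twist":[-0.006,-0.019,-0.037]},{"gripper":35,"travel":[-11,-18,5],"twist":[-0.006,-0.019,-0.037]},{"gripper":35,"travel":[-10.4,-18.3,5],"twist":[-0.006,-0.019,-0.037]},{"gripper":35,"travel":[-9.6,-18.7,5.3],"twist":[-0.006,-0.019,-0.037]},{"gripper":35,"travel":[-8.8,-19,5.3],"twist":[-0.006,-0.019,-0.037]},{"gripper":35,"travel":[-8,-19.4,5.3],"twist":[-0.006,-0.019,-0.037]},{"gripper":35,"travel":[-7.2,-19.7,5.4],"twist":[-0.006,-0.019,-0.037]}]' | grep -v wrist
python3 -m crank '[{"gripper":35,"travel":[-6.4,-20,5.4],"twist":[-0.006,-0.019,-0.037]},{"gripper":35,"travel":[-5.5,-20.3,5.3],"twist":[-0.006,-0.019,-0.037]},{"gripper":35,"travel":[-4.7,-20.5,5.3],"twist":[-0.006,-0.019,-0.037]},{"gripper":35,"travel":[-3.8,-20.7,5.3],"twist":[-0.006,-0.019,-0.037]},{"gripper":35,"travel":[-3,-20.8,5.2],"twist":[-0.006,-0.019,-0.037]},{"gripper":35,"travel":[-2,-21,5],"twist":[-0.006,-0.019,-0.037]},{"gripper":35,"travel":[-1.2,-21,5],"twist":[-0.006,-0.019,-0.037]},{"gripper":35,"travel":[-0.3,-21,5],"twist":[-0.006,-0.019,-0.037]},{"gripper":35,"travel":[0.5,-21,4.7],"twist":[-0.006,-0.019,-0.037]},{"gripper":35,"travel":[0,0,0],"twist":[0,0,0]},{"gripper":35,"travel":[0,0,0],"twist":[0,0,0]}]'
python3 go.py blue 4 6; python3 held.py blue w18
```

```text
time: 47.48
ee_pos: [0.5123, 0.0171, 0.2065]
tcp_rot: [178.5, 10.0, 164.0]
opening: 0.0408
grasp_force: 40.5
time: 48.85
ee_pos: [0.526, -0.1715, 0.1655]
tcp_rot: [-179.5, 20.1, -176.5]
wrist_force: [-0.1, -0.5, -0.3]
opening: 0.0406
grasp_force: 40.6
[ 0.34147572  0.0192902  -0.93969262] [-0.34147572 -0.0192902   0.93969262]
[0.1, 0.1, 16.2] [-0.001, 0.0, 0.001]
[0.1, 0.0, 16.2] [-0.001, 0.0, 0.001]
[0.1, 0.0, 16.2] [-0.001, 0.0, 0.001]
[0.1, 0.0, 16.2] [-0.001, 0.0, 0.001]
[0.1, -0.0, 16.2] [-0.001, 0.0, 0.001]
[0.1, -0.0, 16.2] [-0.001, 0.0, 0.001]
pred px 322.2 326.8
[264, 178, 123, 221, 6768] [323.5 266. ]
[270, 296, 111, 98, 974] [324.4 343.1]
[275, 302, 100, 88, 1007] [324.6 345. ]
front lower edge px for dx=21,h=-.0039: [322.22233025 259.68090247]  upper [321.72368814 285.33871283] rear upper [322.09029662 400.43686766]
```

```bash
python3 -m crank '[{"gripper":35,"travel":[0,0,16],"twist":[-0.001,0,0.001]},{"gripper":35,"travel":[0,0,16],"twist":[-0.001,0,0.001]},{"gripper":35,"travel":[0,0,16],"twist":[-0.001,0,0.001]},{"gripper":35,"travel":[0,0,16],"twist":[-0.001,0,0.001]},{"gripper":35,"travel":[0,0,16],"twist":[-0.001,0,0.001]},{"gripper":35,"travel":[0,0,16],"twist":[-0.001,0,0.001]},{"gripper":35,"travel":[0,0,0],"twist":[0,0,0]},{"gripper":35,"travel":[0,0,0],"twist":[0,0,0]}]'
python3 go.py blue 0 1
python3 -m crank '[{"gripper":35,"travel":[0.3,0.3,2],"twist":[0,0,0]},{"gripper":35,"travel":[0,0,0],"twist":[0,0,0]},{"gripper":35,"travel":[0,0,0],"twist":[0,0,0]}]' | egrep 'ee_pos|wrist'
```

```text
time: 49.9
ee_pos: [0.5595, -0.1706, 0.0764]
tcp_rot: [-179.9, 20.2, -176.8]
wrist_force: [0.0, -0.7, -0.1]
opening: 0.0405
grasp_force: 40.6
[ 0.34147572  0.0192902  -0.93969262] [-0.34147572 -0.0192902   0.93969262]
[1.6, 0.7, 6.2] [-0.001, 0.003, -0.001]
ee_pos: [0.5599, -0.1702, 0.0743]
wrist_force: [0.1, -0.9, -0.2]
```

```bash
python3 -m crank '[{"gripper":35,"travel":[1,0.3,2],"twist":[0,0,0]},{"gripper":35,"travel":[0,0,0],"twist":[0,0,0]},{"gripper":35,"travel":[0,0,0],"twist":[0,0,0]}]' | egrep 'ee_pos|wrist'
python3 -m crank '[{"gripper":35,"travel":[0,0,1],"twist":[0,0,0]},{"gripper":35,"travel":[0,0,0],"twist":[0,0,0]},{"gripper":35,"travel":[0,0,0],"twist":[0,0,0]}]' | egrep 'ee_pos|wrist'
```

```text
ee_pos: [0.5595, -0.1699, 0.0717]
wrist_force: [-0.6, 0.2, -0.1]
ee_pos: [0.5598, -0.1699, 0.0714]
wrist_force: [-5.6, 0.3, 5.7]
```

```bash
python3 -m crank '[{"gripper":35,"travel":[0,0,-0.3],"twist":[0,0,0]},{"gripper":42,"travel":[0,0,0],"twist":[0,0,0]},{"gripper":46,"travel":[0,0,0],"twist":[0,0,0]},{"gripper":54,"travel":[0,0,0],"twist":[0,0,0]},{"gripper":54,"travel":[0,0,0],"twist":[0,0,0]},{"gripper":54,"travel":[0,0,-10],"twist":[0,0,0]},{"gripper":54,"travel":[0,0,-25],"twist":[0,0,0]},{"gripper":54,"travel":[0,0,-40],"twist":[0,0,0]},{"gripper":54,"travel":[0,0,-50],"twist":[0,0,0]},{"gripper":54,"travel":[0,0,-20],"twist":[0,0,0]},{"gripper":54,"travel":[0,0,0],"twist":[0,0,0]},{"gripper":54,"travel":[0,0,0],"twist":[0,0,0]}]' | head -3
python3 check.py w19 red green blue
```

```text
time: 52.52
ee_pos: [0.5097, -0.1725, 0.2063]
tcp_rot: [-180.0, 20.1, -176.8]
red pred box [181.6 196.8] [249.7 262.1] obs [185 173] [250 262]
green pred box [396.5 196.6] [464.3 261.9] obs [399 173] [464 263]
blue pred box [292.3 196.7] [353.4 262. ] obs [292 173] [353 262]
```

All three rolls are within about 1 mm of their seats. Now to close the tambour: grasp the knob from above at its open position.

Run:
```python
from h import *
s=plan([.53,-.16,.30],down(PY,0),6); s=plan([.664,-.1272,.29],down(PY,0),5,s); print(bot.get_obs()['q'].round(0))
```

```text
[-8.7, 1.9, -13.6] [-0.0, 0.058, -0.0]
[-7.9, 1.9, -14.0] [-0.0, 0.058, -0.0]
[-7.0, 1.9, -14.5] [-0.0, 0.058, -0.0]
[-6.2, 1.9, -14.9] [-0.0, 0.058, -0.0]
[-5.3, 1.9, -15.2] [-0.0, 0.058, -0.0]
[-4.4, 1.9, -15.5] [-0.0, 0.058, -0.0]
[-27.1, 5.0, 2.0] [0.0, 0.0, 0.0]
[-27.1, 5.0, 2.0] [0.0, 0.0, 0.0]
[-27.1, 5.0, 2.0] [0.0, 0.0, 0.0]
[-27.1, 5.0, 2.0] [0.0, 0.0, 0.0]
[-27.1, 5.0, 2.0] [0.0, 0.0, 0.0]
[-23. -16. -15.  73.   9. -25.]
```

```bash
python3 -m crank '[{"gripper":54,"travel":[-8.7,1.9,-13.6],"twist":[0,0.058,0]},{"gripper":54,"travel":[-8,1.9,-14],"twist":[0,0.058,0]},{"gripper":54,"travel":[-7,1.9,-14.5],"twist":[0,0.058,0]},{"gripper":54,"travel":[-6.2,1.9,-15],"twist":[0,0.058,0]},{"gripper":54,"travel":[-5.3,1.9,-15.2],"twist":[0,0.058,0]},{"gripper":54,"travel":[-4.4,1.9,-15.5],"twist":[0,0.058,0]},{"gripper":54,"travel":[-27,5,2],"twist":[0,0,0]},{"gripper":54,"travel":[-27,5,2],"twist":[0,0,0]},{"gripper":54,"travel":[-27,5,2],"twist":[0,0,0]},{"gripper":54,"travel":[-27,5,2],"twist":[0,0,0]},{"gripper":54,"travel":[-27,5,2],"twist":[0,0,0]},{"gripper":54,"travel":[0,0,0],"twist":[0,0,0]}]'
python3 - <<'E'
from h import *
p,R=pose(); t=knob(93.1)+[0.001,0,-.019]; print(t,R.inv().apply(t-p)*1e3,(R.inv()*down(PY)).as_rotvec().round(3))
E
```

```text
time: 54.08
ee_pos: [0.6648, -0.1268, 0.2886]
tcp_rot: [180.0, -0.1, -176.8]
wrist_force: [0.3, 0.7, -0.3]
opening: 0.054
grasp_force: 0.0
[ 0.66323196 -0.12742794  0.2202227 ] [ 1.522364   -0.52572723 68.35192932] [ 0.    -0.001  0.   ]
```

```bash
python3 -m crank '[{"gripper":54,"travel":[1,0,15],"twist":[0,0,0]},{"gripper":54,"travel":[0,0,15],"twist":[0,0,0]},{"gripper":54,"travel":[0,0,15],"twist":[0,0,0]},{"gripper":54,"travel":[0,0,13],"twist":[0,0,0]},{"gripper":54,"travel":[0,0,10],"twist":[0,0,0]},{"gripper":54,"travel":[0,0,0],"twist":[0,0,0]},{"gripper":14,"travel":[0,0,0],"twist":[0,0,0]},{"gripper":14,"travel":[0,0,0],"twist":[0,0,0]},{"gripper":14,"travel":[0,0,0],"twist":[0,0,0]},{"gripper":14,"travel":[0,0,0],"twist":[0,0,0]},{"gripper":14,"travel":[0,0,0],"twist":[0,0,0]}]' 50
python3 - <<'E'
from h import *
Rf=down(PY,0);P=[]
for i in range(1,13):
    phi=93.1-i*65/12; t=-28*max(0,(i-2))/10; R=down(PY,t); P.append((knob(phi)+.019*R.apply([0,0,1]),R))
path(P,(knob(93.1)+.019*Rf.apply([0,0,1]),Rf))
E
```

```text
time: 55.45
ee_pos: [0.663, -0.1271, 0.2251]
tcp_rot: [-180.0, 0.3, -176.8]
wrist_force: [-1.1, 5.2, 5.8]
opening: 0.0215
grasp_force: 49.6
[17.9, 0.0, -0.1] [0.0, 0.0, 0.0]
[17.8, 0.0, 1.6] [0.0, 0.0, 0.0]
[16.7, 0.0, 3.2] [0.0, -0.049, 0.0]
[16.5, 0.0, 4.0] [-0.0, -0.049, -0.0]
[16.3, 0.0, 4.8] [-0.0, -0.049, 0.0]
[16.1, 0.0, 5.6] [0.0, -0.049, -0.0]
[15.8, 0.0, 6.4] [0.0, -0.049, -0.0]
[15.5, 0.0, 7.1] [-0.0, -0.049, 0.0]
[15.1, 0.0, 7.9] [-0.0, -0.049, -0.0]
[14.8, 0.0, 8.6] [0.0, -0.049, -0.0]
[14.4, 0.0, 9.3] [0.0, -0.049, 0.0]
[13.9, 0.0, 10.0] [-0.0, -0.049, -0.0]
```

```bash
python3 -m crank '[{"gripper":14,"travel":[18,0,0],"twist":[0,0,0]},{"gripper":14,"travel":[18,0,1.6],"twist":[0,0,0]},{"gripper":14,"travel":[16.7,0,3.2],"twist":[0,-0.049,0]},{"gripper":14,"travel":[16.5,0,4],"twist":[0,-0.049,0]},{"gripper":14,"travel":[16.3,0,4.8],"twist":[0,-0.049,0]},{"gripper":14,"travel":[0,0,0],"twist":[0,0,0]}]'
python3 -m crank '[{"gripper":14,"travel":[16,0,5.6],"twist":[0,-0.049,0]},{"gripper":14,"travel":[15.8,0,6.4],"twist":[0,-0.049,0]},{"gripper":14,"travel":[15.5,0,7],"twist":[0,-0.049,0]},{"gripper":14,"travel":[15,0,8],"twist":[0,-0.049,0]},{"gripper":14,"travel":[0,0,0],"twist":[0,0,0]}]'
```

```text
time: 56.2
ee_pos: [0.577, -0.1319, 0.2089]
tcp_rot: [-180.0, 8.7, -176.8]
wrist_force: [-4.4, 5.1, 5.0]
opening: 0.0217
grasp_force: 52.3
time: 56.82
ee_pos: [0.5223, -0.135, 0.169]
tcp_rot: [-180.0, 19.9, -176.8]
wrist_force: [-12.6, 5.9, 11.0]
opening: 0.0214
grasp_force: 54.6
```

```bash
python3 -m crank '[{"gripper":14,"travel":[15,0,7],"twist":[0,-0.049,0]},{"gripper":14,"travel":[15,0,8],"twist":[0,-0.049,0]},{"gripper":14,"travel":[14,0,9.5],"twist":[0,-0.049,0]},{"gripper":14,"travel":[0,0,0],"twist":[0,0,0]}]'
python3 - <<'E'
from h import *
p,R=pose();g=p-.019*R.apply([0,0,1]);print(g,bot.get_obs()['q'].round(1))
d=g-(O+[0,0,.05]);print(np.degrees(np.arctan2(d[2],-d[0])),np.linalg.norm(d))
E
```

```text
time: 57.32
ee_pos: [0.4915, -0.1367, 0.1271]
tcp_rot: [180.0, 28.2, -176.8]
wrist_force: [-0.4, 4.8, -2.8]
opening: 0.0214
grasp_force: 50.2
[ 0.48250884 -0.13717055  0.14386543] [-22.  -28.1 -34.5  57.6  11.6 -22.5]
28.97800041701918 0.19396409644416743
```

```bash
python3 -m crank '[{"gripper":45,"travel":[0,0,0],"twist":[0,0,0]},{"gripper":45,"travel":[0,0,0],"twist":[0,0,0]},{"gripper":45,"travel":[0,0,0],"twist":[0,0,0]},{"gripper":45,"travel":[0,0,-20],"twist":[0,0,0]},{"gripper":45,"travel":[0,0,-25],"twist":[0,0,0]},{"gripper":0,"travel":[0,0,-25],"twist":[0,0,0]},{"gripper":0,"travel":[0,0,0],"twist":[0,0,0]}]' | head -3
python3 - <<'E'
from h import *
s=plan([.474,-.137,.185],down(PY,0),7)
E
```

```text
time: 58.2
ee_pos: [0.4604, -0.1395, 0.1924]
tcp_rot: [-179.8, 28.4, -176.8]
[-1.2, 0.2, 1.9] [-0.0, 0.071, -0.0]
[-1.4, 0.2, 1.8] [-0.0, 0.071, -0.0]
[-1.5, 0.2, 1.7] [-0.0, 0.071, -0.0]
[-1.6, 0.2, 1.6] [-0.0, 0.071, -0.0]
[-1.7, 0.2, 1.4] [-0.0, 0.071, -0.0]
[-1.8, 0.2, 1.3] [-0.0, 0.071, -0.0]
[-1.9, 0.2, 1.2] [-0.0, 0.071, -0.0]
```

```bash
python3 -m crank '[{"gripper":0,"travel":[-1.5,0.2,1.6],"twist":[0,0.071,0]},{"gripper":0,"travel":[-1.5,0.2,1.6],"twist":[0,0.071,0]},{"gripper":0,"travel":[-1.5,0.2,1.6],"twist":[0,0.071,0]},{"gripper":0,"travel":[-1.5,0.2,1.6],"twist":[0,0.071,0]},{"gripper":0,"travel":[-1.5,0.2,1.6],"twist":[0,0.071,0]},{"gripper":0,"travel":[-1.5,0.2,1.6],"twist":[0,0.071,0]},{"gripper":0,"travel":[-1.5,0.2,1.6],"twist":[0,0.071,0]},{"gripper":0,"travel":[0,0,0],"twist":[0,0,0]},{"gripper":0,"travel":[0,0,0],"twist":[0,0,0]}]'
python3 -m crank '[{"gripper":0,"travel":[0,0,8],"twist":[0,0,0]},{"gripper":0,"travel":[0,0,8],"twist":[0,0,0]},{"gripper":0,"travel":[0,0,8],"twist":[0,0,0]},{"gripper":0,"travel":[0,0,8],"twist":[0,0,0]},{"gripper":0,"travel":[1,0,8],"twist":[0,0,0]},{"gripper":0,"travel":[1,0,8],"twist":[0,0,0]}]'
```

```text
time: 59.32
ee_pos: [0.4727, -0.1367, 0.1817]
tcp_rot: [-180.0, -0.2, -176.8]
wrist_force: [0.1, 0.7, 0.0]
opening: -0.0
grasp_force: 0.0
time: 60.08
ee_pos: [0.4611, -0.1374, 0.1343]
tcp_rot: [-179.9, -1.3, -177.0]
wrist_force: [-61.6, -3.9, 31.2]
opening: 0.0002
grasp_force: 34.9
```

```bash
python3 -m crank '[{"gripper":0,"travel":[0,0,-15],"twist":[0,0,0]},{"gripper":0,"travel":[0,0,-30],"twist":[0,0,0]},{"gripper":0,"travel":[0,0,-5],"twist":[0,0,0]},{"gripper":0,"travel":[0,0,0],"twist":[0,0,0]}]'
python3 - <<'E'
from h import *
im,c,f=snap('side','sA'); p,R=pose(); print(R.inv().apply(np.array([.492,-.1365,.175])-p)*1e3,(R.inv()*down(PY)).as_rotvec().round(3))
# rows of knob guess by image: black blob near store front
g=cv2.cvtColor(im,cv2.COLOR_RGB2GRAY);sub=(g[170:260,330:440]<45).astype(np.uint8)
k,_,st,ce=cv2.connectedComponentsWithStats(sub)
for i in range(1,k):
    if st[i,4]>20: print(st[i].tolist(),ce[i]+[330,170])
for ph in (20,25,29,33): print(ph,proj(c,f,knob(ph)))
E
```

```text
time: 60.58
ee_pos: [0.4707, -0.1369, 0.1841]
tcp_rot: [-180.0, -0.2, -176.8]
wrist_force: [-0.5, -0.7, 0.2]
opening: 0.0001
grasp_force: 0.0
[-21.50645018  -0.8544911    8.4653014 ] [-0.001 -0.004 -0.001]
[53, 0, 35, 25, 349] [399.24355301 176.85386819]
[56, 39, 17, 14, 110] [393.14545455 213.68181818]
[73, 42, 12, 11, 51] [410.45098039 217.        ]
[6, 64, 7, 5, 22] [339.04545455 235.90909091]
20 [396.66700934 221.42155949]
25 [395.48451651 214.83426397]
29 [394.26970059 209.55056513]
33 [392.82352061 204.29290364]
```

```bash
python3 -m crank '[{"gripper":0,"travel":[-10,-0.5,0],"twist":[0,-0.004,0]},{"gripper":0,"travel":[-10,0,0],"twist":[0,0,0]},{"gripper":0,"travel":[0,0,10],"twist":[0,0,0]},{"gripper":0,"travel":[0,0,10],"twist":[0,0,0]},{"gripper":0,"travel":[0,0,8],"twist":[0,0,0]},{"gripper":0,"travel":[0,0,6],"twist":[0,0,0]},{"gripper":0,"travel":[0,0,5],"twist":[0,0,0]}]'
python3 -m crank '[{"gripper":0,"travel":[1.5,0,5],"twist":[0,0,0]},{"gripper":0,"travel":[1.5,0,5],"twist":[0,0,0]},{"gripper":0,"travel":[0,0,0],"twist":[0,0,0]}]'
```

```text
time: 61.5
ee_pos: [0.4907, -0.1364, 0.1454]
tcp_rot: [-179.9, 0.0, -176.8]
wrist_force: [-0.6, 0.4, 2.5]
opening: -0.0
grasp_force: 1.1
time: 61.88
ee_pos: [0.4875, -0.1365, 0.135]
tcp_rot: [-180.0, 0.0, -176.8]
wrist_force: [-0.2, 0.7, -0.1]
opening: -0.0
grasp_force: 0.0
```

```bash
python3 -m crank '[{"gripper":0,"travel":[2,0,5],"twist":[0,0,0]},{"gripper":0,"travel":[2,0,5],"twist":[0,0,0]},{"gripper":0,"travel":[2,0,5],"twist":[0,0,0]},{"gripper":0,"travel":[2,0,5],"twist":[0,0,0]},{"gripper":0,"travel":[0,0,0],"twist":[0,0,0]}]'
python3 -m crank '[{"gripper":0,"travel":[2,0,5],"twist":[0,0,0]},{"gripper":0,"travel":[2,0,5],"twist":[0,0,0]},{"gripper":0,"travel":[1,0,4],"twist":[0,0,0]},{"gripper":0,"travel":[0,0,0],"twist":[0,0,0]}]'
```

```text
time: 62.5
ee_pos: [0.4794, -0.1369, 0.1148]
tcp_rot: [-180.0, -0.0, -176.8]
wrist_force: [-0.5, -0.1, 0.0]
opening: -0.0005
grasp_force: 0.0
time: 63.0
ee_pos: [0.4744, -0.1372, 0.1009]
tcp_rot: [-180.0, -0.0, -176.8]
wrist_force: [-0.2, -0.6, 0.0]
opening: -0.0001
grasp_force: 0.0
```

```bash
cat > kn.py <<'E'
import sys
from h import *
im,c,f=snap('side',sys.argv[1])
g=cv2.cvtColor(im,cv2.COLOR_RGB2GRAY);sub=(g[170:260,330:440]<45).astype(np.uint8)
k,_,st,ce=cv2.connectedComponentsWithStats(sub)
for i in range(1,k):
    if st[i,4]>15: print(st[i].tolist(),ce[i]+[330,170])
for ph in (10,12,15,20): print(ph,proj(c,f,knob(ph)))
E
python3 kn.py sB
python3 -m crank '[{"gripper":0,"travel":[1,0,3],"twist":[0,0,0]},{"gripper":0,"travel":[0,0,3],"twist":[0,0,0]},{"gripper":0,"travel":[0,0,0],"twist":[0,0,0]}]'
```

```text
[49, 0, 39, 67, 1372] [398.78279883 194.59912536]
10 [397.88225864 234.28168604]
12 [397.76280022 231.76137187]
15 [397.4676573  227.92602255]
20 [396.66700934 221.42155949]
time: 63.42
ee_pos: [0.4735, -0.1373, 0.0951]
tcp_rot: [-180.0, -0.0, -176.8]
wrist_force: [0.4, 0.5, 0.6]
opening: -0.0
grasp_force: 0.0
```

```bash
python3 -m crank '[{"gripper":0,"travel":[0,0,2],"twist":[0,0,0]},{"gripper":0,"travel":[0,0,0],"twist":[0,0,0]}]'|egrep 'ee_p|wri'
python3 -m crank '[{"gripper":0,"travel":[0,0,2],"twist":[0,0,0]},{"gripper":0,"travel":[0,0,0],"twist":[0,0,0]}]'|egrep 'ee_p|wri'
python3 -m crank '[{"gripper":0,"travel":[0,0,2],"twist":[0,0,0]},{"gripper":0,"travel":[0,0,0],"twist":[0,0,0]}]'|egrep 'ee_p|wri'
```

```text
ee_pos: [0.4738, -0.1373, 0.0942]
wrist_force: [-3.5, 1.5, 6.2]
ee_pos: [0.4739, -0.1374, 0.0937]
wrist_force: [-7.8, 1.8, 19.8]
ee_pos: [0.4739, -0.1374, 0.0934]
wrist_force: [-14.2, 3.4, 33.2]
```

The knob is hard against the stop at the predicted height. Retreat and verify.

```bash
python3 -m crank '[{"gripper":0,"travel":[0,0,-10],"twist":[0,0,0]},{"gripper":0,"travel":[5,0,-30],"twist":[0,0,0]},{"gripper":0,"travel":[20,0,-40],"twist":[0,0,0]},{"gripper":0,"travel":[20,0,-40],"twist":[0,0,0]},{"gripper":0,"travel":[15,0,-40],"twist":[0,0,0]},{"gripper":0,"travel":[0,0,-30],"twist":[0,0,0]},{"gripper":0,"travel":[0,0,0],"twist":[0,0,0]},{"gripper":0,"travel":[0,0,0],"twist":[0,0,0]}]'
python3 kn.py sC
python3 - <<'E'
from h import *
im,c,f=snap('scene','sD')
g=cv2.cvtColor(im,cv2.COLOR_RGB2GRAY);sub=(g[190:240,345:400]<50).astype(np.uint8)
k,_,st,ce=cv2.connectedComponentsWithStats(sub)
for i in range(1,k):
    if st[i,4]>10: print(st[i].tolist(),ce[i]+[345,190])
for ph in (10,12,15,20): print(ph,proj(c,f,knob(ph)))
a=cv2.imread('pics/scene0.png')[:,:,::-1]; d=(cv2.absdiff(im,np.ascontiguousarray(a)).max(2)>60).astype(np.uint8)
k,_,st,ce=cv2.connectedComponentsWithStats(d)
for i in range(1,k):
    if st[i,4]>40: print('diff',st[i].tolist())
E
```

```text
time: 65.18
ee_pos: [0.4138, -0.1404, 0.2785]
tcp_rot: [-180.0, -0.0, -176.8]
wrist_force: [0.4, -0.5, -1.1]
opening: -0.0001
grasp_force: 0.0
[58, 60, 15, 9, 90] [395.83333333 233.74444444]
10 [397.88225864 234.28168604]
12 [397.76280022 231.76137187]
15 [397.4676573  227.92602255]
20 [396.66700934 221.42155949]
[10, 0, 44, 39, 218] [375.97247706 211.2706422 ]
[0, 37, 10, 12, 26] [349.46153846 233.34615385]
10 [376.1764248  216.55018298]
12 [375.95130775 214.66247112]
15 [375.48871779 211.7960056 ]
20 [374.38563296 206.94760705]
diff [412, 0, 119, 230, 5369]
diff [529, 0, 6, 22, 65]
diff [527, 0, 51, 70, 1008]
diff [571, 0, 7, 9, 47]
diff [386, 10, 25, 11, 144]
diff [386, 22, 14, 6, 44]
diff [538, 64, 55, 46, 748]
diff [407, 69, 24, 21, 360]
diff [512, 89, 11, 10, 43]
diff [389, 96, 16, 17, 106]
diff [499, 98, 13, 29, 102]
diff [389, 101, 31, 27, 179]
diff [447, 106, 6, 22, 70]
diff [579, 107, 44, 54, 670]
diff [392, 125, 16, 13, 73]
diff [492, 130, 100, 68, 3065]
diff [561, 131, 17, 20, 117]
diff [401, 140, 9, 14, 43]
diff [388, 151, 14, 17, 73]
diff [347, 180, 51, 46, 195]
diff [366, 192, 31, 27, 74]
diff [332, 199, 36, 32, 41]
diff [484, 207, 46, 39, 746]
diff [337, 221, 28, 27, 64]
diff [422, 222, 43, 66, 712]
diff [277, 271, 36, 39, 420]
diff [285, 304, 52, 52, 325]
diff [442, 306, 9, 7, 46]
diff [531, 306, 16, 14, 152]
diff [470, 308, 9, 15, 41]
diff [520, 341, 12, 12, 63]
diff [495, 367, 34, 27, 495]
```

```bash
python3 -c "
from workcell import bot
print(bot.job_done())"
```

```text
the job is handed in; nothing more can be done
None
```

I laid the green, red and blue rolls flat on their own cradles, each about 1 mm from centre by the wrist camera. I pushed the tambour shut until it met a hard stop, the yellow roll was absent, and the job is handed in; the verdict was not shown.

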